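# Bin the worn liners and reset the liner-hours counter

### The job

Put all the worn black liners that lie on the table into the green tilting bin and push the bin back upright; then swing the counter box's door wide open, take the stylus from its tray and with its tip press the recessed reset button (the right-hand one as you stand at the robot and face the panel, not the left-hand test button) fully in, holding it for a good second. Afterwards lay the stylus back in its tray and shut the door, with the liners still in the upright bin. Leave the claw top, the gasket ring and the meter cap where they are.

Things in the scene. Friction and masses are not known exactly. Their poses are not given: they have to be found in the camera images.
- liner1: a worn black rubber teat-cup liner lying on the table, 170 long: a round barrel of 28 diameter along its x axis, a 46 x 46 square head 30 long at the +x end and a round 46 diameter, 12 thick ring at the -x end; rigid, 90 g. Origin at the middle of its length on the axis (23 above the table when it lies there). May be absent
- liner2: a worn black rubber teat-cup liner lying on the table, 170 long: a round barrel of 28 diameter along its x axis, a 46 x 46 square head 30 long at the +x end and a round 46 diameter, 12 thick ring at the -x end; rigid, 90 g. Origin at the middle of its length on the axis (23 above the table when it lies there). May be absent
- liner3: a worn black rubber teat-cup liner lying on the table, 170 long: a round barrel of 28 diameter along its x axis, a 46 x 46 square head 30 long at the +x end and a round 46 diameter, 12 thick ring at the -x end; rigid, 90 g. Origin at the middle of its length on the axis (23 above the table when it lies there). May be absent
- liner4: a worn black rubber teat-cup liner lying on the table, 170 long: a round barrel of 28 diameter along its x axis, a 46 x 46 square head 30 long at the +x end and a round 46 diameter, 12 thick ring at the -x end; rigid, 90 g. Origin at the middle of its length on the axis (23 above the table when it lies there). May be absent
- bin (a joint): tilt of the green enamel bin about the pin along its lower front edge (rad): 0 upright against its stop, positive when its mouth leans towards the robot (up to 0.36); a stiff pivot, so it stays where it is left
- bin_in (a point): centre of the bin's inner floor; the axes turn with the bin: x from the front wall to the rear wall, y along the bin, z up out of the mouth. The bin is open-topped, outside 200 (x) x 240 (y) x 100 high, walls and floor 5 thick; the pin lies 100 before this point, 5 below it and 18 above the table
- bin_rim (a point): middle of the outer top edge of the bin's front wall (118 above the table when the bin is upright); pushing this rim away from the robot, along the bin's x, rights the bin
- counterbox: grey counter box fixed on the table, 100 deep (x) x 170 wide (y) x 150 high, front to -x; origin at the centre of its underside. Behind the door a compartment 35 deep, open at the top, with its upright panel at x = -15; two square black collars (28 outside, 18 inside) stand 14 out of it to x = -29, centred 85 high at y = -30 (reset) and +35 (test), each with a recessed white button
- door (a joint): opening angle of the box's front door (rad): 0 shut, grows as it swings towards the robot, up to 2.0; it stays where it is left. The door is 170 wide, 138 high, 12 thick
- door_hinge (a point): point on the door's upright hinge axis at the handle's height; the hinge is at the left edge of the box (its +y side); in the box's frame at x = -56, y = +83
- door_handle (a point): grip point of the door's steel handle: an upright round post of 10 diameter, 40 in front of the door, 150 from the hinge axis along the door; the post is free above its foot, from 91 to 151 above the table (this point is at 121), so it can be pinched from above
- reset (a joint): travel of the recessed reset button (m): 0 out, 0.006 fully in; it springs back and needs 5 N
- reset_top (a point): centre of the reset button's face, 13 diameter, facing the box's -x; 8 behind the mouth of its collar when out. It is pressed along the box's +x
- test (a joint): travel of the neighbouring test button (m), which must not be pressed
- test_top (a point): centre of the test button's face, 65 to the left (box +y) of the reset button and otherwise the same
- stylus: black stylus lying in its tray, 160 long: a square handle 90 long and 16 x 16, and a thin steel shank of 6 diameter and 70 long that points along its +x axis; 60 g. Origin at the middle of the handle's underside
- stylus_grip (a point): middle of the stylus handle (8 above its underside), x axis towards the tip
- stylus_tip (a point): the stylus's round tip, 115 from the handle's middle along its x axis
- tray: dark shallow steel tray fixed on the table, 230 (x) x 130 (y), floor 3 thick, rim 9 high, walls 3; origin at the centre of its underside
- claw: chrome claw top, a dome of about 104 diameter and 65 high; origin under its centre; leave it
- gasket: black rubber gasket ring, 72 diameter and 8 high; origin under its centre; leave it
- metercap: grey polymer milk meter cap, 90 diameter and 45 high, with a central knob; origin under its centre; leave it
Mind the look-alikes: they are no part of the job. What is shaped like the liner2 but orange or yellow is not meant.

How it is judged:
On the way, in this order (a step that is already met when the one before it is completed fails the run):
1. every worn liner lies in the bin and the bin is back upright (x of liner1 in the frame of bin_in between -0.1 and 0.1 m and y of liner1 in the frame of bin_in between -0.12 and 0.12 m and z of liner1 in the frame of bin_in between 0 and 0.085 m and x of liner2 in the frame of bin_in between -0.1 and 0.1 m and y of liner2 in the frame of bin_in between -0.12 and 0.12 m and z of liner2 in the frame of bin_in between 0 and 0.085 m and x of liner3 in the frame of bin_in between -0.1 and 0.1 m and y of liner3 in the frame of bin_in between -0.12 and 0.12 m and z of liner3 in the frame of bin_in between 0 and 0.085 m and x of liner4 in the frame of bin_in between -0.1 and 0.1 m and y of liner4 in the frame of bin_in between -0.12 and 0.12 m and z of liner4 in the frame of bin_in between 0 and 0.085 m and value of joint bin below 0.05 rad), for 0.2 s.
2. the door of the counter box is swung wide open (value of joint door above 1.3 rad), for 0.1 s.
3. the reset button is held in with the stylus's tip (value of joint reset above 0.0045 m and distance between stylus_tip and reset_top below 0.009 m), for 0.8 s.
At the end, for the whole second after the job is handed in: All liners present have their middles inside the bin below its rim (at least 10 mm), the bin is within 0.05 rad of upright, the door within 0.06 rad of shut, and the stylus lies at rest in its tray, handle middle and tip inside the tray's outline (all of step 1 and value of joint door below 0.06 rad and x of stylus_grip in the frame of tray between -0.112 and 0.112 m and y of stylus_grip in the frame of tray between -0.062 and 0.062 m and z of stylus_grip in the frame of tray below 0.022 m and x of stylus_tip in the frame of tray between -0.115 and 0.115 m and y of stylus_tip in the frame of tray between -0.065 and 0.065 m and z of stylus_tip in the frame of tray below 0.03 m and linear speed of stylus below 0.02 m/s); the robot touches nothing.
It fails at once if the test button was pressed (value of joint test above 0.003 m).
It fails at once if the claw was shoved more than 5 cm (distance of claw from where it was at the start of the episode above 0.05 m).
It fails at once if the gasket was shoved more than 5 cm (distance of gasket from where it was at the start of the episode above 0.05 m).
It fails at once if the metercap was shoved more than 5 cm (distance of metercap from where it was at the start of the episode above 0.05 m).
Of liner1, liner2, liner3, liner4 only 2 to 4 are there at a start; the rules pass over those that are not, and their reading is None.
At some moment in a run one of liner1, liner2, liner3, liner4 may be knocked a few centimetres aside while the robot is not near it.
Once in a run the grip may slacken for a moment while it holds something.
It also fails if it takes over 210 s, if anything falls off the work surface, if the arm or the gripper's body presses on something with over 40 N, if the wrist force passes 120 N, or if a joint passes its speed limit or range.

### The arm

A 6-joint arm with a two-finger parallel gripper is mounted at the origin on the work surface. World frame = base frame: x ahead of the robot, y to its left, z up, the work surface at z = 0. Lengths are in m, angles in rad, forces in N, time in s.
With the tool pointing down it reaches from about 0.3 to 0.775 m from the base axis. Payload 14.6 kg.
Tool frame: the origin (TCP) lies on the centre line of the jaws, within the pads' length; the fingertips stand 19 mm ahead of it and the grasp point (between the pads) is the TCP; z points along the fingers, y is the line along which they close (so a half turn about z gives the same grasp; the last joint's range is limited). The gripper opens to 94 mm and grips with 3 to 60 N. Pads are 16 mm wide; open, the fingers measure 119 mm over their backs; the gripper's body (75 mm by 177 mm) begins 78 mm behind the grasp point.
Start: joints at [1.194, 0.3, 1.521, -0, 1.321, -0.067], TCP at [0.168, 0.524, 0.224] pointing down, gripper open.
Joint ranges: [-3.03, 3.03], [-0.79, 2.21], [0.23, 2.52], [-1.04, 4.18], [0, 3.07], [-2.55, 2.55]. Speed limits (rad/s): [2.22, 2.22, 2.57, 3.14, 3.14, 3.14].

### API

Orientations are given as [roll, pitch, yaw] about the fixed x, y, z axes, in that order (R = Rz(yaw) Ry(pitch) Rx(roll)).
In Python, from station import get_obs, camera, workorder gives the robot as it stands.
- The arm moves only by the tool play_rows, never from a script. Its argument "motion" is a list that holds one entry, the list of rows, each a list of 7 numbers: the shift along the tool's x, y, z as a fraction of full scale, then the turn, a rotation vector about the tool's x, y, z as a fraction of full scale, then the opening, from -1 (shut) to 1 (fully open). In form: [[[x, y, z, ax, ay, az, grip], ...]]. A call has 1 to 10 rows; each row is the pose to reach, as a shift and turn from the pose commanded when the call began, along the tool's axes at that moment, turning the shorter way round; what a row does not reach only later rows make up. Full scale, the value 1, is 0.25 m for a shift and 2 pi rad for a turn. A row lasts 1/10 s, in which the tool goes at most 50 mm and 8.59 degrees, less where a joint would pass 70% of its speed; a pose out of reach is approached as far as the arm can. A call with a number of a shift or a turn outside -1 to 1 is refused whole. A call with a gripper value outside its range is refused whole. The fingers move at their own pace and stop on an object; "grip_force" is the grip in N (left out, the last holds). Time passes only in rows, so rows that repeat a pose let the fingers close. It gives the time, the measured TCP pose, the force, the opening and the grip force at its end, in the units of the state.
- get_obs(): the state, without advancing time (a new reading comes with each control period).
- camera(name): name is "scene" or "top" or "wrist"; returns a dict with "frame" (400x640x3 uint8, red, green, blue), "z_map" (400x640 float32, m along the optical axis (not along the pixel's ray), 0 where there is no reading), "camera_matrix" (3x3 intrinsics, pixels), "T" (4x4, takes a point from camera to world coordinates); the wrist camera has in their place "T_tool_cam" (4x4, takes a point from camera to tool coordinates, whose origin is the TCP and whose axes are the flange's). Camera axes: x right, y up, looking along -z (the intrinsics and any distortion apply to the point x, -y, -z); pixel columns grow to the right and rows downward; lengths in m; the calibration is good to about 2 mm. The wrist camera is an equidistant fisheye: a pixel r from the principal point sees the ray r / f radians off the axis. A picture is of the moment at which its call begins: read the wrist's pose just before it.
- workorder.hand_in(): hands the job in; it is judged then, once.
The state is a dict: "time_s": time; "qpos": joint angles; "joint_vel": joint speeds; "tau": joint torques, N m; "ee_pos": TCP position; "eef_rot": TCP orientation; "force": force on the tool from outside, world axes, zero at the start; "moment": the same for the moment, N m; "grip_width": finger opening in m; "grip_force": force on a finger pad.
Only numpy, scipy, OpenCV 4.12 (cv2) and the standard library are available. Lean on these libraries where they do the work, as an engineer would, in place of code of your own. Each camera call takes 0.05 s, during which the arm holds its last target. There are 200 camera calls.

## Working session

There is one attempt and no reset: what is moved stays moved. The work goes in short steps, Python scripts to look and compute and a tool call to move; the robot and the scene stay as the last step left them, time stands still between calls to the robot, and variables do not carry over. Pictures are saved under pics/ and viewed, at most 14 in all, crops included, and the job is handed in when it is done.

Besides the shell and the picture viewer there is one more tool, called after "Call:" as a command line: name --argument value ..., lists and objects as JSON in quotes. play_rows: Moves the arm, as the interface text tells. Its arguments: {"type":"object","properties":{"motion":{"type":"array"},"grip_force":{"type":"number"}},"required":["motion"]}

```bash
ls; mkdir -p pics; cat > h.py <<'E'
import numpy as np, cv2
from station import get_obs, camera, workorder
from scipy.spatial.transform import Rotation as R
def cloud(c):
    z=c["z_map"];K=c["camera_matrix"];h,w=z.shape
    u,v=np.meshgrid(np.arange(w),np.arange(h))
    X=(u-K[0,2])/K[0,0]*z;Y=(v-K[1,2])/K[1,1]*z
    P=np.stack([X,-Y,-z],-1)@c["T"][:3,:3].T+c["T"][:3,3]
    P[z==0]=np.nan
    return P
def save(n,im): cv2.imwrite(f"pics/{n}.png",im[...,::-1])
E
python3 - <<'E'
from h import *
o=get_obs();print(o)
for n in("top","scene"):
    c=camera(n);save(n,c["frame"]);np.savez(n,**c);print(n,c["camera_matrix"],c["T"],c["z_map"].min(),c["z_map"].max())
E
```

```text
pics
{'time_s': 0.0, 'qpos': array([ 1.19442376e+00,  3.00448733e-01,  1.52159114e+00,  5.37055797e-05,
        1.32071049e+00, -6.65751184e-02]), 'joint_vel': array([ 0.0013687 , -0.00080575,  0.00045013,  0.00133895,  0.00055697,
       -0.00249508]), 'tau': array([ 4.70326063e-05, -5.31814206e+01, -3.52729189e+01,  7.07810232e-02,
        2.44234741e-02, -1.11682455e-04]), 'ee_pos': array([0.16756241, 0.52359445, 0.22389434]), 'eef_rot': array([-3.14044097e+00, -1.28921923e-04,  2.83178181e+00]), 'force': array([-0.49240231,  0.34165158,  0.33651109]), 'moment': array([0.05744446, 0.01134259, 0.03596061]), 'grip_force': 0.0, 'grip_width': 0.09394054900333224}
top [[479.21992926   0.         316.79587126]
 [  0.         479.21992926 195.48187397]
 [  0.           0.           1.        ]] [[-0.02239457  0.9873064  -0.15724041  0.31940344]
 [-0.99955892 -0.02518018 -0.01574569 -0.02653616]
 [-0.01950516  0.15681844  0.98743482  1.34650483]
 [ 0.          0.          0.          1.        ]] 0.0 2.3031995
scene [[415.75506361   0.         316.26375984]
 [  0.         415.75506361 197.05901739]
 [  0.           0.           1.        ]] [[-0.69910051 -0.55391943  0.45214129  0.95021349]
 [ 0.71485309 -0.55525631  0.4250594   0.38893826]
 [ 0.01560565  0.62037384  0.78415098  0.85796555]
 [ 0.          0.          0.          1.        ]] 0.0 3.3303065
```

View pics/top.png

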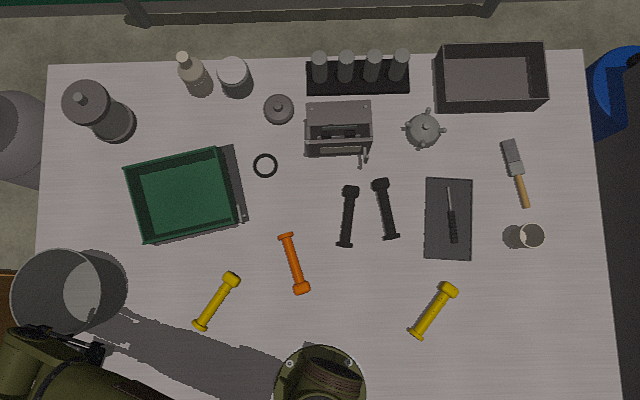

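View pics/scene.png

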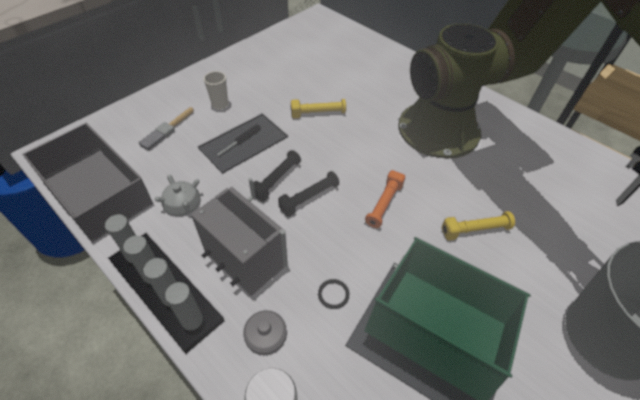

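The top view shows two black liners, at (348,216) and (385,208). The orange one (294,264) and the yellow ones (216,300) and (433,310) are look-alikes. The green bin is at (185,195), the box at (340,130), the tray with the stylus at (449,218), the claw at (424,130), the gasket at (265,165) and the meter cap at (278,108).

```bash
cat > m.py <<'E'
from h import *
c=dict(np.load("top.npz"));P=cloud(c);f=c["frame"].astype(int);Z=P[...,2]
def box(a,b,x,y):
    m=np.zeros(Z.shape,bool);m[y:b,x:a]=1;return m
def rect(m,n):
    p=P[m][:,:2];r=cv2.minAreaRect((p*1000).astype(np.float32));print(n,m.sum(),np.round(r[0],1),np.round(r[1],1),round(r[2],1),"z",np.round(np.nanpercentile(P[m][:,2],[5,50,95]),4))
    return cv2.boxPoints(r)
g=f.sum(-1)
table=box(460,250,420,240);print("tablez",np.nanmedian(Z[250:270,330:420]))
for n,b in(("lA",(363,252,330,180)),("lB",(402,244,370,174))):
    m=box(*b)&(g<180)&(Z>.008)&(Z<.06)
    print(rect(m,n))
    p=P[m];q=p[p[:,2]>.015][:,:2];mu=q.mean(0);w,V=np.linalg.eigh(np.cov((q-mu).T));d=V[:,1]*np.sign(V[0,1]);s=(q-mu)@d
    print(mu,d,s.min(),s.max(),"mid",mu+d*(s.min()+s.max())/2,"yaw",np.arctan2(d[1],d[0]))
    # head thickness
    for e in(s<s.min()+.03,s>s.max()-.03):print("end width",np.ptp((q[e]-mu)@[-d[1],d[0]]))
# tray / stylus
m=box(476,264,420,174)&(g<330)&(Z<.02);print(rect(m,"tray"))
hs=f.astype(np.uint8);
m=box(465,250,432,183)&(Z>.012)&(Z<.04);print(rect(m,"sty"))
m=box(465,250,432,183)&(g<130);print(rect(m,"styhandle dark"))
# bin
hsv=cv2.cvtColor(hs,cv2.COLOR_RGB2HSV)
gm=(hsv[...,0]>65)&(hsv[...,0]<95)&(hsv[...,1]>110)&box(260,260,110,135)
print(rect(gm,"bin"))
# box
m=box(380,165,300,95)&(Z>.1)&(Z<.17);print(rect(m,"box top"))
for a in(.125,.135,.145,.155):print(a,(m&(Z>a)&(Z<a+.01)).sum())
im=np.hstack([cv2.resize(hs[135:250,118:250],None,fx=3,fy=3),cv2.resize(hs[93:208,300:430],None,fx=3,fy=3)])
save("crop1",im)
E
python3 m.py
```

```text
tablez -0.00033787104606197715
lA 712 [469.9 -88.8] [ 45.3 170. ] 81.5 z [0.0269 0.0359 0.0477]
[[ 382.50415   -98.630005]
 [ 550.63153  -123.67703 ]
 [ 557.30536   -78.879166]
 [ 389.17798   -53.832138]]
[ 0.4726006  -0.08898809] [ 0.98865632 -0.15019544] -0.08767333139188564 0.08233820846778296 mid [ 0.4699633  -0.08858743] yaw -0.1507659563919308
end width 0.04442426812529794
end width 0.0452977555720776
lB 716 [ 488.3 -194.1] [170.   44.8] 9.7 z [0.0262 0.0361 0.0473]
[[ 400.8069  -186.27184]
 [ 408.34906 -230.43846]
 [ 575.88354 -201.82912]
 [ 568.3414  -157.66249]]
[ 0.49136806 -0.192175  ] [0.98606411 0.16636577] -0.08828201449240237 0.08168550805579412 mid [ 0.48811577 -0.19272372] yaw 0.1671429189598336
end width 0.04386455767994832
end width 0.04482663047962162
tray 3848 [ 460.7 -371.4] [137.  232.7] 84.8 z [-0.0016  0.0034  0.0118]
[[ 338.70233 -429.139  ]
 [ 570.42993 -450.13638]
 [ 582.792   -313.70865]
 [ 351.0644  -292.71127]]
sty 241 [ 468.7 -377.3] [155.6  19. ] 3.6 z [0.0135 0.018  0.023 ]
[[ 390.45325 -372.74203]
 [ 391.6624  -391.70224]
 [ 546.9033  -381.80185]
 [ 545.69415 -362.84164]]
styhandle dark 204 [ 469.7 -378. ] [159.5  22.4] 4.1 z [0.0014 0.0175 0.0229]
[[ 389.29694 -372.47058]
 [ 390.89276 -394.8269 ]
 [ 550.016   -383.46844]
 [ 548.42017 -361.11212]]
bin 2854 [529.1 349.4] [211.5 240.3] 12.2 z [0.0259 0.0499 0.1589]
[[400.29144 444.41977]
 [451.15308 209.5613 ]
 [657.82135 254.31796]
 [606.9597  489.17645]]
box top 2624 [685.1 -68.2] [173.8 156.7] 87.1 z [0.1068 0.1481 0.1531]
[[ 602.3721   -150.97485 ]
 [ 758.87     -158.96954 ]
 [ 767.7394     14.650558]
 [ 611.24146    22.645248]]
0.125 145
0.135 301
0.145 1791
0.155 26
```

View pics/crop1.png

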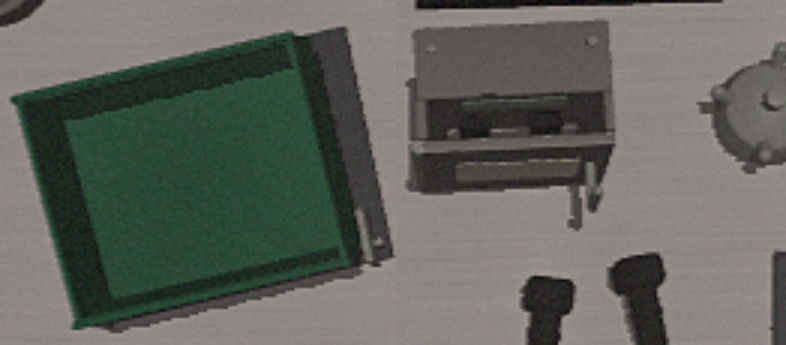

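```bash
cat > m2.py <<'E'
from h import *
c=dict(np.load("top.npz"));P=cloud(c);f=c["frame"];Z=P[...,2]
hsv=cv2.cvtColor(f,cv2.COLOR_RGB2HSV)
p=P[180:215,160:215].reshape(-1,3);p=p[~np.isnan(p[:,0])]
A=np.c_[p[:,:2],np.ones(len(p))];k,*_=np.linalg.lstsq(A,p[:,2],rcond=None);print("floor plane",k,"tilt",np.hypot(*k[:2]),"dir",np.arctan2(k[1],k[0]),"res",np.std(A@k-p[:,2]))
gm=(hsv[...,0]>60)&(hsv[...,0]<95)&(hsv[...,1]>80);gm[:130]=0;gm[255:]=0;gm[:,265:]=0;gm[:,:110]=0
e=np.array([np.cos(k_:=np.arctan2(k[1],k[0])),np.sin(k_)]);n=np.array([-e[1],e[0]])
q=P[gm];q=q[~np.isnan(q[:,0])]
s=q[:,:2]@e;t=q[:,:2]@n
h=q[:,2]-(np.c_[q[:,:2],np.ones(len(q))]@k)
top=h>.085
print("rim s",s[top].min(),s[top].max(),"t",t[top].min(),t[top].max(),"hmax",np.percentile(h,99.5),len(q),top.sum())
fr=top&(s<s[top].min()+.02);print("front rim z",np.median(q[fr,2]),"rear",np.median(q[top&(s>s[top].max()-.02),2]),fr.sum())
# box
b=P[95:170,300:385].reshape(-1,3);b=b[~np.isnan(b[:,0])]
t=b[(b[:,2]>.143)&(b[:,2]<.156)]
rear=t[t[:,0]>.70];r=cv2.minAreaRect((rear[:,:2]*1000).astype(np.float32));print("boxtop rear",r,cv2.boxPoints(r))
hd=b[(b[:,0]<.63)&(b[:,2]>.06)];print("front pts x<.63",np.round(hd[np.argsort(hd[:,0])][:40],3).tolist())
h,_=np.histogram(b[b[:,2]>.12][:,0],bins=np.arange(.55,.8,.005));print(h)
np.set_printoptions(linewidth=250,suppress=True)
print(np.round(Z[138:172:2,302:374:4],3))
E
python3 m2.py
```

```text
floor plane [ 0.26006179  0.0536838  -0.11294743] tilt 0.26554487936065657 dir 0.20356775530722732 res 0.0028003045371555644
rim s 0.48068622313435805 0.6808728091286905 t 0.11357932786896627 0.35576017243486235 hmax 0.10493016696497187 6253 882
front rim z 0.11634017091647642 rear 0.1670245033529265 323
boxtop rear ((730.4547119140625, -68.39103698730469), (60.66872787475586, 169.3523406982422), 0.08273093402385712) [[ 699.9981     16.24125 ]
 [ 700.2426   -153.11093 ]
 [ 760.9113   -153.02332 ]
 [ 760.6668     16.328857]]
front pts x<.63 [[0.603, -0.138, 0.152], [0.603, -0.138, 0.118], [0.604, -0.136, 0.104], [0.604, -0.138, 0.09], [0.604, -0.136, 0.114], [0.604, -0.139, 0.101], [0.605, -0.135, 0.124], [0.605, -0.134, 0.101], [0.605, -0.137, 0.135], [0.605, -0.138, 0.123], [0.605, -0.135, 0.088], [0.605, -0.139, 0.134], [0.605, -0.136, 0.144], [0.605, -0.133, 0.111], [0.605, -0.134, 0.133], [0.606, -0.138, 0.152], [0.606, -0.141, 0.118], [0.607, -0.141, 0.148], [0.607, -0.133, 0.116], [0.607, -0.134, 0.137], [0.607, -0.136, 0.146], [0.607, -0.133, 0.146], [0.607, -0.132, 0.089], [0
[... 2096 characters left out ...]
.003 -0.001  0.    -0.002  0.005  0.003  0.123  0.001]
 [-0.001  0.001  0.     0.001  0.005 -0.002 -0.    -0.006 -0.003  0.003 -0.005 -0.003 -0.004  0.003  0.003  0.002  0.101 -0.   ]
 [-0.004 -0.001    nan -0.005 -0.006 -0.001  0.004 -0.006  0.002  0.    -0.002 -0.001 -0.002 -0.002  0.003 -0.    -0.001 -0.004]
 [ 0.001  0.002 -0.001 -0.005 -0.009 -0.001  0.003 -0.001 -0.001 -0.004  0.002  0.002  0.001 -0.    -0.001  0.     0.001  0.004]
 [-0.001 -0.002 -0.002    nan -0.003  0.005 -0.001  0.002  0.     0.005 -0.004 -0.    -0.002  0.001  0.005  0.     0.006  0.009]
 [-0.005 -0.001 -0.002  0.003 -0.001 -0.001  0.007  0.002 -0.001  0.005 -0.     0.004 -0.002  0.002  0.001  0.001 -0.001 -0.001]]
```

```bash
cat > plan.py <<'E'
# usage: plan.py 'x,y,z,yaw[,pitch]' ...   waypoints, tool down; prints for each the row shift/turn from call start
import sys
from h import *
def rot(yaw,tilt=0): return R.from_euler('z',yaw)*R.from_euler('y',tilt)*R.from_euler('x',np.pi)
o=get_obs();p0=o["ee_pos"];R0=R.from_euler('xyz',o["eef_rot"])
print("t",round(o["time_s"],2),"at",np.round(p0,4),np.round(o["eef_rot"],3),"q",np.round(o["qpos"],2),"F",np.round(o["force"],1),"w",round(o["grip_width"],4),round(o["grip_force"],1))
pp,rr=p0,R0
for a in sys.argv[1:]:
    if a=="/": p0,R0=pp,rr; print("-- new call"); continue
    v=[float(i) for i in a.split(",")]
    p=np.array(v[:3]);r=rot(*v[3:])
    d=R0.inv().apply(p-p0)/.25;w=(R0.inv()*r).as_rotvec()/(2*np.pi)
    n=max(np.linalg.norm(p-pp)/.05,np.degrees((rr.inv()*r).magnitude())/8.59)
    print(np.round(d,3).tolist(),np.round(w,4).tolist(),"rows",round(n,1),"" if abs(d).max()<=1 else "TOO FAR")
    pp,rr=p,r
E
python3 plan.py .3,.3,.25,2.85 / .4,.1,.25,2.9 / .47,-.0886,.2,2.991 .47,-.0886,.08,2.991 .47,-.0886,.023,2.991
```

```text
t 0.1 at [0.1676 0.5236 0.224 ] [-3.141 -0.     2.832] q [ 1.19  0.3   1.52 -0.    1.32 -0.07] F [-0.2 -0.1  0. ] w 0.0934 0.0
[-0.777, -0.691, -0.103] [-0.0002, -0.0, -0.0029] rows 5.2 
-- new call
[-0.613, -0.651, -0.0] [-0.0, 0.0, -0.008] rows 4.5 
-- new call
[-0.452, -0.666, 0.2] [0.0, 0.0, -0.0145] rows 4.1 
[-0.452, -0.666, 0.68] [0.0, 0.0, -0.0145] rows 2.4 
[-0.452, -0.666, 0.908] [0.0, 0.0, -0.0145] rows 1.1
```

Call:
play_rows --motion '[[[-0.777,-0.691,-0.103,0,0,-0.003,1],[-0.777,-0.691,-0.103,0,0,-0.003,1],[-0.777,-0.691,-0.103,0,0,-0.003,1],[-0.777,-0.691,-0.103,0,0,-0.003,1],[-0.777,-0.691,-0.103,0,0,-0.003,1],[-0.777,-0.691,-0.103,0,0,-0.003,1],[-0.777,-0.691,-0.103,0,0,-0.003,1],[-0.777,-0.691,-0.103,0,0,-0.003,1]]]'

```text
time_s: 0.9
ee_pos: [0.2997, 0.3007, 0.25]
eef_rot: [-3.142, -0.0, 2.851]
force: [0.6, 0.3, 0.8]
grip_width: 0.0941
grip_force: 0.0
```

Call:
play_rows --motion '[[[-0.613,-0.651,0,0,0,-0.008,1],[-0.613,-0.651,0,0,0,-0.008,1],[-0.613,-0.651,0,0,0,-0.008,1],[-0.613,-0.651,0,0,0,-0.008,1],[-0.613,-0.651,0,0,0,-0.008,1],[-0.613,-0.651,0,0,0,-0.008,1],[-0.613,-0.651,0,0,0,-0.008,1],[-0.613,-0.651,0,0,0,-0.008,1]]]'

```text
time_s: 1.7
ee_pos: [0.3998, 0.1016, 0.25]
eef_rot: [-3.142, -0.0, 2.903]
force: [-0.3, 1.3, -0.5]
grip_width: 0.0938
grip_force: 0.0
```

Call:
play_rows --motion '[[[-0.452,-0.666,0.2,0,0,-0.0145,1],[-0.452,-0.666,0.2,0,0,-0.0145,1],[-0.452,-0.666,0.2,0,0,-0.0145,1],[-0.452,-0.666,0.2,0,0,-0.0145,1],[-0.452,-0.666,0.2,0,0,-0.0145,1],[-0.452,-0.666,0.2,0,0,-0.0145,1],[-0.452,-0.666,0.2,0,0,-0.0145,1]]]'

```text
time_s: 2.4
ee_pos: [0.4702, -0.0869, 0.2005]
eef_rot: [3.141, 0.0, 2.994]
force: [0.6, -0.3, 0.5]
grip_width: 0.0941
grip_force: 0.0
```

```bash
python3 - <<'E'
from h import *
o=get_obs();w=camera("wrist");s=camera("scene");t=camera("top")
print(w["camera_matrix"],w["T_tool_cam"])
save("w1",np.hstack([w["frame"],t["frame"]])[:, :][::1])
im=np.vstack([cv2.resize(x["frame"],(560,350))[:,:] for x in(w,t)])
save("w1",cv2.resize(im,(480,600)))
np.savez("w1",p=o["ee_pos"],r=o["eef_rot"],**w);np.savez("top2",**t)
c=t;P=cloud(c);g=c["frame"].astype(int).sum(-1);Z=P[...,2]
for n,b in(("lA",(363,252,330,180)),("lB",(402,244,370,174))):
    m=np.zeros(Z.shape,bool);m[b[3]:b[1],b[2]:b[0]]=1;m&=(g<180)&(Z>.015)&(Z<.06);print(n,m.sum(),P[m].mean(0) if m.any() else 0)
E
python3 plan.py
```

```text
[[309.70691629   0.         319.96129376]
 [  0.         309.70691629 205.25301672]
 [  0.           0.           1.        ]] [[-4.26830917e-04  9.61478685e-01  2.74879165e-01  8.07336466e-02]
 [ 9.99999896e-01  4.54856028e-04 -3.82113475e-05 -4.68370670e-04]
 [-1.61769841e-04  2.74879120e-01 -9.61478779e-01 -1.60295537e-01]
 [ 0.00000000e+00  0.00000000e+00  0.00000000e+00  1.00000000e+00]]
lA 34 [ 0.47022655 -0.08954181  0.03260149]
lB 214 [ 0.42669592 -0.20323459  0.03588925]
t 2.55 at [ 0.4702 -0.087   0.2008] [-3.142e+00  1.000e-03  2.994e+00] q [-0.26  0.16  1.75  0.    1.23 -1.68] F [ 0.5  0.4 -0.8] w 0.0941 0.0
```

View pics/w1.png

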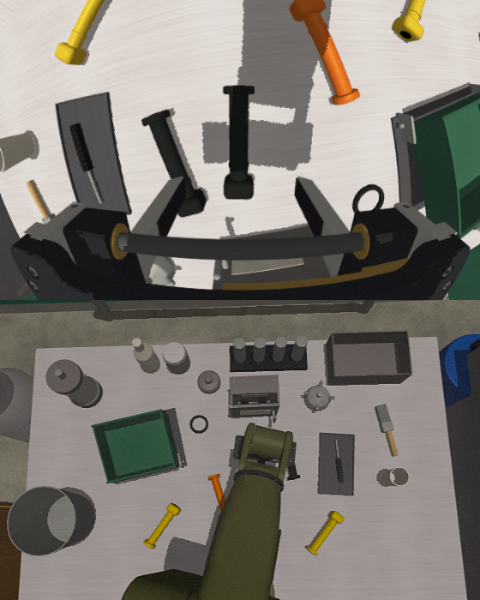

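The wrist view shows liner A at (238,140), upright between the open fingers, and liner B at (175,160). The top view shows the area the arm used to hide, and there is no further liner there. So there are two black liners; the orange and yellow ones are not meant.

```bash
python3 plan.py .47,-.0886,.08,2.991 .47,-.0886,.023,2.991
```

```text
t 2.55 at [ 0.4702 -0.087   0.2008] [-3.142e+00  1.000e-03  2.994e+00] q [-0.26  0.16  1.75  0.    1.23 -1.68] F [ 0.5  0.4 -0.8] w 0.0941 0.0
[0.0, -0.006, 0.483] [-0.0, 0.0001, 0.0005] rows 2.4 
[0.001, -0.006, 0.711] [-0.0, 0.0001, 0.0005] rows 1.1
```

Call:
play_rows --motion '[[[0,-0.004,0.25,0,0,0,1],[0,-0.004,0.48,0,0,0,1],[0,-0.004,0.6,0,0,0,1],[0,-0.004,0.711,0,0,0,1],[0,-0.004,0.711,0,0,0,1],[0,-0.004,0.711,0,0,0,-1],[0,-0.004,0.711,0,0,0,-1],[0,-0.004,0.711,0,0,0,-1],[0,-0.004,0.711,0,0,0,-1],[0,-0.004,0.711,0,0,0,-1]]]' --grip_force 30

```text
time_s: 3.55
ee_pos: [0.4701, -0.0894, 0.0227]
eef_rot: [-3.142, 0.0, 2.992]
force: [-0.1, 0.3, 0.9]
grip_width: 0.0575
grip_force: 0.0
```

```bash
python3 - <<'E'
import numpy as np
e=np.array([np.cos(.207),np.sin(.207)]);n=np.array([-e[1],e[0]])
for s in(.565,.615):print(s*e+.2347*n)
E
python3 plan.py .47,-.0886,.23,2.991 .44,.04,.23,2.5 / .5,.2,.24,1.9 .505,.346,.24,1.778 / .505,.346,.09,1.778
```

```text
[0.50470163 0.34581115]
[0.55363423 0.3560874 ]
t 3.55 at [ 0.4701 -0.0894  0.0227] [-3.142  0.     2.992] q [-0.26  0.43  1.89  0.    0.83 -1.69] F [-0.1  0.3  0.9] w 0.0575 0.0
[0.001, 0.003, -0.829] [-0.0, 0.0001, 0.0002] rows 4.1 
[0.196, 0.494, -0.829] [0.0, 0.0001, 0.0783] rows 3.3 
-- new call
[0.191, 0.656, -0.04] [0.0, -0.0, 0.0955] rows 4.0 
[0.524, 1.136, -0.04] [-0.0, -0.0, 0.1149] rows 2.9 TOO FAR
-- new call
[0.0, -0.0, 0.6] [0.0, 0.0, 0.0] rows 3.0
```

Call:
play_rows --motion '[[[0,0,0,0,0,0,-1],[0,0,0,0,0,0,-1],[0,0,0,0,0,0,-1],[0,0,0,0,0,0,-1],[0,0,0,0,0,0,-1],[0,0,0,0,0,0,-1],[0,0,-0.1,0,0,0,-1],[0,0,-0.25,0,0,0,-1],[0,0,-0.4,0,0,0,-1],[0,0,-0.4,0,0,0,-1]]]'

```text
time_s: 4.55
ee_pos: [0.472, -0.0899, 0.1267]
eef_rot: [-3.141, 0.007, 2.992]
force: [0.1, -0.6, -0.9]
grip_width: 0.0272
grip_force: 30.0
```

```bash
python3 plan.py .47,-.0886,.23,2.991 .44,.04,.23,2.5 / .48,.19,.24,2.0 / .505,.346,.24,1.778 / .505,.346,.09,1.778
```

```text
t 4.55 at [ 0.472  -0.0899  0.1267] [-3.141  0.007  2.992] q [-0.26  0.25  1.83  0.    1.06 -1.69] F [ 0.1 -0.6 -0.9] w 0.0272 30.0
[0.006, 0.004, -0.413] [-0.0001, 0.0012, 0.0002] rows 2.1 
[0.201, 0.494, -0.415] [0.0002, 0.0012, 0.0783] rows 3.3 
-- new call
[0.231, 0.576, -0.04] [-0.0, -0.0, 0.0796] rows 3.3 
-- new call
[0.526, 0.351, 0.0] [0.0, -0.0, 0.0353] rows 3.2 
-- new call
[0.0, -0.0, 0.6] [0.0, 0.0, 0.0] rows 3.0
```

Call:
play_rows --motion '[[[0,0,-0.2,0,0,0,-1],[0,0,-0.415,0,0.001,0,-1],[0.1,0.25,-0.415,0,0.001,0.04,-1],[0.2,0.494,-0.415,0,0.001,0.078,-1],[0.2,0.494,-0.415,0,0.001,0.078,-1],[0.2,0.494,-0.415,0,0.001,0.078,-1],[0.2,0.494,-0.415,0,0.001,0.078,-1]]]'

```text
time_s: 5.25
ee_pos: [0.4386, 0.0411, 0.2255]
eef_rot: [-3.14, -0.007, 2.503]
force: [0.1, 0.2, -0.8]
grip_width: 0.027
grip_force: 30.0
```

Call:
play_rows --motion '[[[0.12,0.29,-0.04,0,0,0.04,-1],[0.23,0.576,-0.04,0,0,0.08,-1],[0.23,0.576,-0.04,0,0,0.08,-1],[0.23,0.576,-0.04,0,0,0.08,-1],[0.23,0.576,-0.04,0,0,0.08,-1],[0.23,0.576,-0.04,0,0,0.08,-1]]]'

```text
time_s: 5.85
ee_pos: [0.479, 0.1893, 0.2354]
eef_rot: [-3.136, -0.005, 2.003]
force: [0.3, -0.6, -1.2]
grip_width: 0.0281
grip_force: 2.9
```

Call:
play_rows --motion '[[[0.26,0.18,0,0,0,0.018,-1],[0.526,0.351,0,0,0,0.035,-1],[0.526,0.351,0,0,0,0.035,-1],[0.526,0.351,0,0,0,0.035,-1],[0.526,0.351,0,0,0,0.035,-1],[0.526,0.351,0,0,0,0.035,-1]]]'

```text
time_s: 6.45
ee_pos: [0.5044, 0.3443, 0.2364]
eef_rot: [-3.136, -0.003, 1.779]
force: [-0.4, -0.2, -1.0]
grip_width: 0.0274
grip_force: 30.0
```

```bash
python3 plan.py .505,.346,.14,1.778 .505,.346,.09,1.778
```

```text
t 6.45 at [0.5044 0.3443 0.2364] [-3.136e+00 -3.000e-03  1.779e+00] q [0.54 0.43 1.32 0.   1.4  0.33] F [-0.4 -0.2 -1. ] w 0.0274 30.0
[0.005, 0.006, 0.386] [-0.0009, -0.0005, 0.0002] rows 1.9 
[0.004, 0.007, 0.586] [-0.0009, -0.0005, 0.0002] rows 1.0
```

Call:
play_rows --motion '[[[0,0,0.15,0,0,0,-1],[0,0,0.3,0,0,0,-1],[0,0,0.42,0,0,0,-1],[0,0,0.52,0,0,0,-1],[0,0,0.58,0,0,0,-1],[0,0,0.58,0,0,0,-1],[0,0,0.58,0,0,0,-1]]]'

```text
time_s: 7.15
ee_pos: [0.5039, 0.346, 0.0928]
eef_rot: [-3.138, -0.004, 1.779]
force: [0.6, 0.6, -0.8]
grip_width: 0.0271
grip_force: 30.0
```

```bash
python3 plan.py;  python3 - <<'E'
from h import *
w=camera("wrist");save("w2",w["frame"])
E
```

```text
t 7.15 at [0.5039 0.346  0.0928] [-3.138 -0.004  1.779] q [0.54 0.57 1.46 0.01 1.11 0.33] F [ 0.6  0.6 -0.8] w 0.0271 30.0
```

View pics/w2.png

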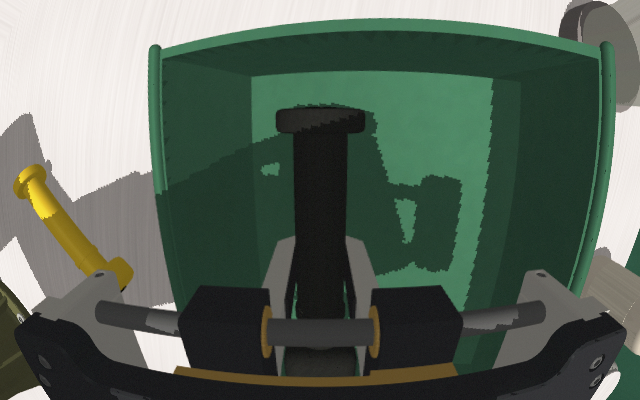

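The wrist view shows the liner held inside the bin, with its ring end at (320,120) well within the walls. The front wall is on the left. I'll lower it a little and release.

Call:
play_rows --motion '[[[0,0,0.06,0,0,0,-1],[0,0,0.09,0,0,0,-1],[0,0,0.09,0,0,0,0.1],[0,0,0.09,0,0,0,0.1],[0,0,0.09,0,0,0,0.1],[0,0,0.09,0,0,0,0.1],[0,0,0.09,0,0,0,0.1],[0,0,-0.1,0,0,0,0.1],[0,0,-0.3,0,0,0,0.1],[0,0,-0.6,0,0,0,0.1]]]'

```text
time_s: 8.2
ee_pos: [0.5037, 0.3459, 0.2185]
eef_rot: [-3.136, -0.003, 1.779]
force: [0.0, 0.3, 0.0]
grip_width: 0.0516
grip_force: 0.0
```

```bash
cat > lin.py <<'E'
from h import *
c=camera("top");np.savez("top3",**c);P=cloud(c);g=c["frame"].astype(int).sum(-1);Z=P[...,2]
m=(g<180)&(Z>.015)&(Z<.06)&(P[...,0]>.35)&(P[...,0]<.62)&(P[...,1]>-.28)&(P[...,1]<.1)
n,L,st,_=cv2.connectedComponentsWithStats(m.astype(np.uint8))
for i in range(1,n):
    if st[i,4]<150:continue
    q=P[L==i][:,:2];mu=q.mean(0);w,V=np.linalg.eigh(np.cov((q-mu).T));d=V[:,1]*np.sign(V[0,1]);s=(q-mu)@d
    print(st[i],"mid",mu+d*(s.min()+s.max())/2,"yaw",np.arctan2(d[1],d[0]),"len",np.ptp(s))
E
python3 lin.py; python3 plan.py .44,.15,.24,2.1 / .47,-.02,.24,2.6 / .488,-.1927,.2,3.309
```

```text
[372 178  28  62 704] mid [ 0.48827612 -0.19292503] yaw 0.16957042293506616 len 0.1696598281743067
t 8.25 at [0.5057 0.3471 0.228 ] [ 3.136 -0.007  1.779] q [0.54 0.44 1.33 0.01 1.37 0.33] F [0.2 1.1 7.5] w 0.0517 0.0
[-0.717, -0.42, -0.056] [0.0011, -0.001, -0.051] rows 4.2 
-- new call
[-0.648, -0.24, -0.0] [-0.0, 0.0, -0.0796] rows 3.5 
-- new call
[-0.418, -0.555, 0.16] [0.0, 0.0, -0.1128] rows 4.7
```

Call:
play_rows --motion '[[[-0.717,-0.42,-0.056,0,0,-0.051,1],[-0.717,-0.42,-0.056,0,0,-0.051,1],[-0.717,-0.42,-0.056,0,0,-0.051,1],[-0.717,-0.42,-0.056,0,0,-0.051,1],[-0.717,-0.42,-0.056,0,0,-0.051,1],[-0.717,-0.42,-0.056,0,0,-0.051,1],[-0.717,-0.42,-0.056,0,0,-0.051,1]]]'

```text
time_s: 8.95
ee_pos: [0.4388, 0.1497, 0.2305]
eef_rot: [-3.138, -0.005, 2.1]
force: [-1.1, 0.5, -0.1]
grip_width: 0.0939
grip_force: 0.0
```

Call:
play_rows --motion '[[[-0.648,-0.24,0,0,0,-0.08,1],[-0.648,-0.24,0,0,0,-0.08,1],[-0.648,-0.24,0,0,0,-0.08,1],[-0.648,-0.24,0,0,0,-0.08,1],[-0.648,-0.24,0,0,0,-0.08,1],[-0.648,-0.24,0,0,0,-0.08,1]]]'

```text
time_s: 9.55
ee_pos: [0.4689, -0.0208, 0.2293]
eef_rot: [-3.141, -0.007, 2.601]
force: [-0.4, -0.4, -0.3]
grip_width: 0.0941
grip_force: 0.0
```

Call:
play_rows --motion '[[[-0.418,-0.555,0.16,0,0,-0.113,1],[-0.418,-0.555,0.16,0,0,-0.113,1],[-0.418,-0.555,0.16,0,0,-0.113,1],[-0.418,-0.555,0.16,0,0,-0.113,1],[-0.418,-0.555,0.16,0,0,-0.113,1],[-0.418,-0.555,0.16,0,0,-0.113,1],[-0.418,-0.555,0.16,0,0,-0.113,1],[-0.418,-0.555,0.16,0,0,-0.113,1]]]'

```text
time_s: 10.35
ee_pos: [0.4871, -0.1924, 0.1896]
eef_rot: [3.138, -0.005, -2.973]
force: [-0.9, -0.1, -0.3]
grip_width: 0.0942
grip_force: 0.0
```

```bash
python3 plan.py .488,-.1927,.08,3.309 .488,-.1927,.023,3.309; python3 - <<'E'
from h import *
w=camera("wrist");save("w3",w["frame"])
E
```

```text
t 10.35 at [ 0.4871 -0.1924  0.1896] [ 3.138 -0.005 -2.973] q [-0.45  0.28  1.63 -0.    1.24 -2.19] F [-0.9 -0.1 -0.3] w 0.0942 0.0
[-0.006, -0.003, 0.438] [0.0005, -0.0008, 0.0002] rows 2.2 
[-0.007, -0.004, 0.666] [0.0005, -0.0008, 0.0002] rows 1.1
```

View pics/w3.png

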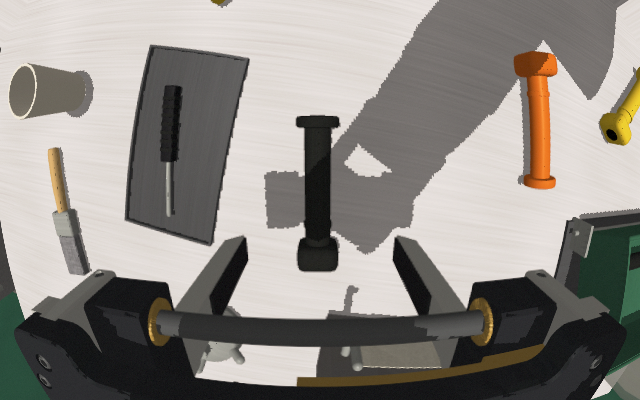

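Liner B at (318,195) is centred between the fingers. The stylus lies in its tray at (170,150), with the shank (light) towards the bottom of the picture.

Call:
play_rows --motion '[[[0,0,0.22,0,0,0,0.8],[0,0,0.43,0,0,0,0.5],[0,0,0.56,0,0,0,0.3],[0,0,0.664,0,0,0,0.3],[0,0,0.664,0,0,0,0.1],[0,0,0.664,0,0,0,-1],[0,0,0.664,0,0,0,-1],[0,0,0.664,0,0,0,-1],[0,0,0.664,0,0,0,-1],[0,0,0.664,0,0,0,-1]]]' --grip_force 45

```text
time_s: 11.4
ee_pos: [0.4859, -0.1934, 0.0239]
eef_rot: [3.139, -0.005, -2.971]
force: [-1.7, 1.8, 4.9]
grip_width: 0.0269
grip_force: 45.0
```

Call:
play_rows --motion '[[[0,0,0,0,0,0,-1],[0,0,0,0,0,0,-1],[0,0,-0.15,0,0,0,-1],[0,0,-0.35,0,0,0,-1],[0,0,-0.55,0,0,0,-1],[0,0,-0.75,0,0,0,-1],[0,0,-0.85,0,0,0,-1],[0,0,-0.85,0,0,0,-1]]]'

```text
time_s: 12.2
ee_pos: [0.4878, -0.1944, 0.2395]
eef_rot: [-3.141, -0.0, -2.971]
force: [1.3, 0.2, -2.2]
grip_width: 0.0268
grip_force: 45.0
```

```bash
python3 plan.py .47,-.02,.24,2.6 / .46,.16,.245,2.1 / .547,.355,.25,1.778 / .547,.355,.16,1.778 .547,.355,.107,1.778
```

```text
t 12.2 at [ 0.4878 -0.1944  0.2395] [-3.141 -0.    -2.971] q [-0.45  0.23  1.57 -0.    1.34 -2.19] F [ 1.3  0.2 -2.2] w 0.0268 45.0
[-0.048, 0.699, -0.002] [-0.0001, -0.0, 0.1134] rows 4.8 
-- new call
[0.405, 0.596, -0.02] [0.0, -0.0, 0.0796] rows 3.6 
-- new call
[0.498, 0.694, -0.02] [0.0, -0.0, 0.0512] rows 4.3 
-- new call
[0.0, -0.0, 0.36] [0.0, 0.0, 0.0] rows 1.8 
[0.0, -0.0, 0.572] [0.0, 0.0, 0.0] rows 1.1
```

Call:
play_rows --motion '[[[-0.02,0.35,0,0,0,0.056,-1],[-0.048,0.699,0,0,0,0.113,-1],[-0.048,0.699,0,0,0,0.113,-1],[-0.048,0.699,0,0,0,0.113,-1],[-0.048,0.699,0,0,0,0.113,-1],[-0.048,0.699,0,0,0,0.113,-1],[-0.048,0.699,0,0,0,0.113,-1]]]'

```text
time_s: 12.9
ee_pos: [0.4687, -0.02, 0.2353]
eef_rot: [-3.14, -0.008, 2.606]
force: [0.2, -0.3, -0.5]
grip_width: 0.027
grip_force: 45.0
```

Call:
play_rows --motion '[[[0.405,0.596,-0.02,0,0,0.08,-1],[0.405,0.596,-0.02,0,0,0.08,-1],[0.405,0.596,-0.02,0,0,0.08,-1],[0.405,0.596,-0.02,0,0,0.08,-1],[0.405,0.596,-0.02,0,0,0.08,-1],[0.405,0.596,-0.02,0,0,0.08,-1]]]'

```text
time_s: 13.5
ee_pos: [0.4586, 0.1602, 0.2412]
eef_rot: [-3.137, -0.005, 2.105]
force: [0.4, -0.9, -1.1]
grip_width: 0.0268
grip_force: 45.0
```

Call:
play_rows --motion '[[[0.498,0.694,-0.02,0,0,0.051,-1],[0.498,0.694,-0.02,0,0,0.051,-1],[0.498,0.694,-0.02,0,0,0.051,-1],[0.498,0.694,-0.02,0,0,0.051,-1],[0.498,0.694,-0.02,0,0,0.051,-1],[0.498,0.694,-0.02,0,0,0.051,-1],[0.498,0.694,-0.02,0,0,0.051,-1]]]'

```text
time_s: 14.2
ee_pos: [0.5462, 0.3532, 0.2462]
eef_rot: [-3.136, -0.003, 1.78]
force: [0.2, -0.1, -1.1]
grip_width: 0.0272
grip_force: 45.0
```

```bash
python3 plan.py .547,.355,.16,1.778 .547,.355,.107,1.778; python3 - <<'E'
from h import *
w=camera("wrist");save("w4",w["frame"])
E
```

```text
t 14.2 at [0.5462 0.3532 0.2462] [-3.136e+00 -3.000e-03  1.780e+00] q [0.52 0.52 1.17 0.   1.46 0.31] F [ 0.2 -0.1 -1.1] w 0.0272 45.0
[0.005, 0.007, 0.345] [-0.001, -0.0005, 0.0003] rows 1.7 
[0.005, 0.008, 0.557] [-0.001, -0.0005, 0.0003] rows 1.1
```

View pics/w4.png

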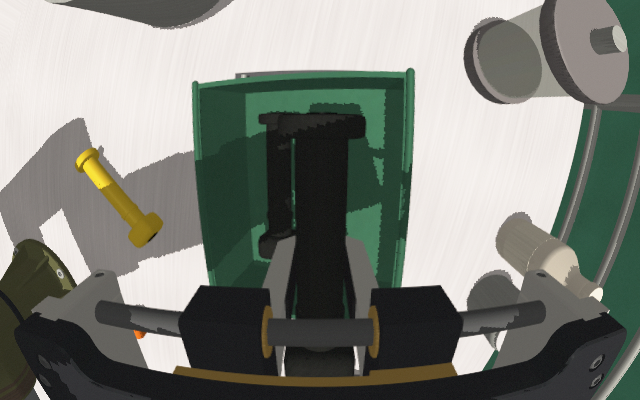

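Liner A lies at the front of the bin (275,190) and the held liner is above free floor. I'll lower it and release.

Call:
play_rows --motion '[[[0,0.01,0.15,0,0,0,-1],[0,0.02,0.3,0,0,0,-1],[0,0.02,0.42,0,0,0,-1],[0,0.02,0.54,0,0,0,-1],[0,0.02,0.57,0,0,0,-1],[0,0.02,0.57,0,0,0,-1]]]'

```text
time_s: 14.85
ee_pos: [0.5497, 0.3554, 0.1044]
eef_rot: [-3.136, -0.003, 1.779]
force: [-1.0, 0.6, -1.5]
grip_width: 0.0273
grip_force: 45.0
```

Call:
play_rows --motion '[[[0,0,0,0,0,0,0.1],[0,0,0,0,0,0,0.1],[0,0,0,0,0,0,0.1],[0,0,0,0,0,0,0.1],[0,0,0,0,0,0,0.1],[0,0,-0.15,0,0,0,0.1],[0,0,-0.35,0,0,0,0.1],[0,0,-0.58,0,0,0,0.1],[0,0,-0.58,0,0,0,0.1]]]'

```text
time_s: 15.75
ee_pos: [0.5517, 0.357, 0.2566]
eef_rot: [3.137, -0.007, 1.78]
force: [0.7, 0.8, -0.2]
grip_width: 0.0516
grip_force: 0.0
```

```bash
python3 - <<'E'
import numpy as np
e=np.array([np.cos(.207),np.sin(.207)]);n=np.array([-e[1],e[0]])
for s in(.42,.465,.49,.52):print(s,s*e+.2347*n)
E
python3 plan.py .363,.316,.24,1.778 ; python3 lin.py
```

```text
0.42 [0.36279711 0.31601005]
0.465 [0.40683644 0.32525867]
0.49 [0.43130274 0.33039679]
0.52 [0.4606623  0.33656253]
t 15.75 at [0.5517 0.357  0.2566] [ 3.137 -0.007  1.78 ] q [0.52 0.52 1.13 0.   1.48 0.31] F [ 0.7  0.8 -0.2] w 0.0516 0.0
[-0.004, -0.773, 0.063] [0.0007, -0.001, 0.0002] rows 3.9
```

Call:
play_rows --motion '[[[0,-0.773,0,0,0,0,-1],[0,-0.773,0,0,0,0,-1],[0,-0.773,0,0,0,0,-1],[0,-0.773,0,0,0,0,-1],[0,-0.773,0,0,0,0,-1],[0,-0.773,0,0,0,0,-1],[0,-0.773,0,0,0,0,-1],[0,-0.773,0,0,0,0,-1]]]'

```text
time_s: 16.6
ee_pos: [0.3622, 0.3163, 0.2496]
eef_rot: [-3.135, -0.003, 1.779]
force: [-0.3, 0.3, -0.0]
grip_width: 0.0003
grip_force: 0.0
```

```bash
python3 plan.py .363,.316,.105,1.778 .4068,.3253,.105,1.778 .4264,.3294,.105,1.778 .4337,.3309,.105,1.778;python3 - <<'E'
from h import *
c=camera("top");P=cloud(c);f=c["frame"];hsv=cv2.cvtColor(f,cv2.COLOR_RGB2HSV)
e=np.array([np.cos(.207),np.sin(.207)]);n=np.array([-e[1],e[0]])
S=P[...,:2]@e;T=P[...,:2]@n
gm=(hsv[...,0]>60)&(hsv[...,0]<95)&(hsv[...,1]>80)&(S>.44)&(S<.72)&(T>.09)&(T<.38)
d=(f.astype(int).sum(-1)<110)&(S>.47)&(S<.7)&(T>.12)&(T<.35)&(P[...,2]>.03)&(P[...,2]<.14)
for a in np.arange(.45,.72,.02):
    k=gm&(S>a)&(S<a+.02)&(P[...,2]>.09);k2=d&(S>a)&(S<a+.02);print(round(a,2),k.sum(),np.round(np.median(P[k][:,2]),3) if k.any() else 0,"dark",k2.sum(),np.round(np.median(P[k2][:,2]),3) if k2.any() else 0)
save("bin2",cv2.resize(f[120:270,100:290],None,fx=3,fy=3))
E
```

```text
t 16.6 at [0.3622 0.3163 0.2496] [-3.135e+00 -3.000e-03  1.779e+00] q [0.64 0.13 1.67 0.01 1.35 0.43] F [-0.3  0.3 -0. ] w 0.0003 0.0
[-0.003, 0.006, 0.578] [-0.001, -0.0005, 0.0001] rows 2.9 
[-0.003, 0.185, 0.577] [-0.001, -0.0005, 0.0001] rows 0.9 
[-0.003, 0.266, 0.577] [-0.001, -0.0005, 0.0001] rows 0.4 
[-0.003, 0.295, 0.577] [-0.001, -0.0005, 0.0001] rows 0.1 
0.45 7 0.364 dark 0 0
0.47 164 0.117 dark 42 0.117
0.49 80 0.112 dark 128 0.08
0.51 23 0.123 dark 34 0.037
0.53 23 0.126 dark 266 0.068
0.55 33 0.131 dark 287 0.071
0.57 55 0.135 dark 316 0.077
0.59 59 0.138 dark 515 0.083
0.61 53 0.146 dark 144 0.085
0.63 44 0.152 dark 45 0.089
0.65 46 0.156 dark 40 0.101
0.67 284 0.167 dark 164 0.071
0.69 4 0.098 dark 77 0.073
0.71 0 0 dark 0 0
```

View pics/bin2.png

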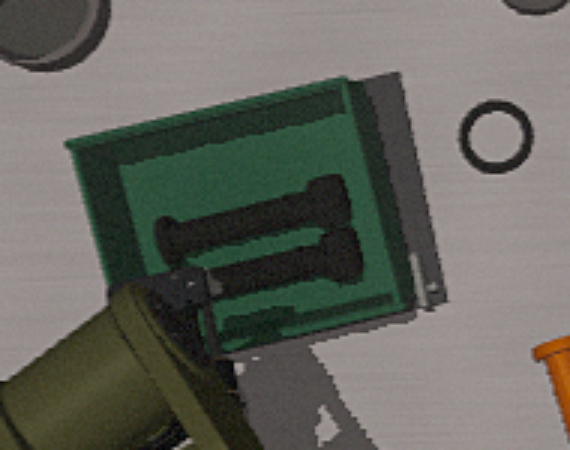

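Both liners lie in the bin, at (255,215) and (290,260) in the crop. Next I push its front rim away.

Call:
play_rows --motion '[[[0,0,0.2,0,0,0,-1],[0,0,0.4,0,0,0,-1],[0,0,0.56,0,0,0,-1],[0,0.06,0.577,0,0,0,-1],[0,0.12,0.577,0,0,0,-1],[0,0.16,0.577,0,0,0,-1],[0,0.185,0.577,0,0,0,-1],[0,0.21,0.577,0,0,0,-1],[0,0.23,0.577,0,0,0,-1],[0,0.25,0.577,0,0,0,-1]]]'

```text
time_s: 17.65
ee_pos: [0.4215, 0.3295, 0.106]
eef_rot: [-3.135, -0.003, 1.779]
force: [-6.3, -1.8, 4.5]
grip_width: 0.0005
grip_force: 2.9
```

Call:
play_rows --motion '[[[0,0.01,0,0,0,0,-1],[0,0.02,0,0,0,0,-1],[0,0.03,0,0,0,0,-1],[0,0.03,0,0,0,0,-1]]]'

```text
time_s: 18.05
ee_pos: [0.4293, 0.3311, 0.1057]
eef_rot: [-3.137, -0.004, 1.779]
force: [-1.0, -0.2, 0.9]
grip_width: 0.0005
grip_force: 0.5
```

Call:
play_rows --motion '[[[0,0.01,0,0,0,0,-1],[0,0.02,0,0,0,0,-1],[0,0.02,0,0,0,0,-1]]]'

```text
time_s: 18.35
ee_pos: [0.4344, 0.3321, 0.1056]
eef_rot: [-3.137, -0.004, 1.779]
force: [-0.4, 0.4, -0.5]
grip_width: 0.0005
grip_force: 0.2
```

```bash
cat > bint.py <<'E'
from h import *
c=camera("top");P=cloud(c);f=c["frame"];hsv=cv2.cvtColor(f,cv2.COLOR_RGB2HSV)
e=np.array([np.cos(.207),np.sin(.207)]);n=np.array([-e[1],e[0]])
S=P[...,:2]@e;T=P[...,:2]@n
gm=(hsv[...,0]>60)&(hsv[...,0]<95)&(hsv[...,1]>80)&(S>.44)&(S<.74)&(T>.09)&(T<.38)
for a in np.arange(.47,.74,.02):
    k=gm&(S>a)&(S<a+.02)&(P[...,2]>.09);print(round(a,2),k.sum(),np.round(np.median(P[k][:,2]),3) if k.any() else 0)
E
python3 bint.py; python3 plan.py
```

```text
0.47 0 0
0.49 81 0.12
0.51 56 0.118
0.53 23 0.117
0.55 25 0.119
0.57 34 0.118
0.59 39 0.118
0.61 37 0.119
0.63 36 0.12
0.65 35 0.121
0.67 37 0.122
0.69 294 0.126
0.71 0 0
0.73 0 0
t 18.4 at [0.4343 0.3321 0.1056] [-3.137 -0.004  1.779] q [0.58 0.42 1.65 0.01 1.07 0.37] F [ 0.6 -0.4 -0.5] w 0.0005 0.0
```

Call:
play_rows --motion '[[[0,0.01,0,0,0,0,-1],[0,0.02,0,0,0,0,-1],[0,0.02,0,0,0,0,-1]]]'

```text
time_s: 18.7
ee_pos: [0.438, 0.3329, 0.1056]
eef_rot: [-3.133, -0.003, 1.779]
force: [-12.9, -3.9, 8.9]
grip_width: 0.0006
grip_force: 6.6
```

Call:
play_rows --motion '[[[0,0.01,0,0,0,0,-1],[0,0.015,0,0,0,0,-1],[0,0.015,0,0,0,0,-1]]]'

```text
time_s: 19.0
ee_pos: [0.4381, 0.3329, 0.1056]
eef_rot: [-3.125, -0.001, 1.78]
force: [-43.6, -14.4, 28.1]
grip_width: 0.0003
grip_force: 23.0
```

```bash
python3 bint.py|tail -5; python3 plan.py
```

```text
0.65 34 0.116
0.67 31 0.116
0.69 193 0.118
0.71 98 0.12
0.73 0 0
t 19.05 at [0.4381 0.3329 0.1055] [-3.125e+00 -1.000e-03  1.780e+00] q [0.58 0.43 1.63 0.01 1.09 0.37] F [-42.6 -13.9  27.7] w 0.0003 22.9
```

The bin is upright: rim height is about 0.118 all round and the stop force is felt. I'll back off and go to the door handle.

Call:
play_rows --motion '[[[0,-0.03,0,0,0,0,-1],[0,-0.08,0,0,0,0,-1],[0,-0.15,0,0,0,0,-1],[0,-0.15,-0.2,0,0,0,-1],[0,-0.15,-0.4,0,0,0,-1],[0,-0.15,-0.6,0,0,0,-1],[0,-0.15,-0.6,0,0,0,-1]]]'

```text
time_s: 19.75
ee_pos: [0.4086, 0.3269, 0.2626]
eef_rot: [3.136, -0.008, 1.779]
force: [0.3, 0.0, -0.1]
grip_width: 0.0007
grip_force: 0.0
```

```bash
python3 bint.py|tail -4; python3 plan.py .42,.15,.26,2.2 / .5,0,.26,2.8 / .58,-.1354,.24,3.1416 .6088,-.1354,.24,3.1416
```

```text
0.67 38 0.115
0.69 206 0.118
0.71 90 0.12
0.73 0 0
t 19.8 at [0.4078 0.3263 0.2588] [ 3.141 -0.006  1.779] q [0.6  0.21 1.55 0.01 1.38 0.39] F [ 0.1 -0.3 -0.8] w 0.0007 0.0
[-0.7, -0.098, -0.009] [0.0004, -0.0009, -0.067] rows 3.5 
-- new call
[-0.673, -0.094, -0.0] [0.0, 0.0, -0.0955] rows 4.0 
-- new call
[-0.483, -0.403, 0.08] [0.0, 0.0, -0.0544] rows 3.2 
[-0.591, -0.365, 0.08] [0.0, 0.0, -0.0544] rows 0.6
```

Call:
play_rows --motion '[[[-0.7,-0.098,-0.009,0,-0.001,-0.067,1],[-0.7,-0.098,-0.009,0,-0.001,-0.067,1],[-0.7,-0.098,-0.009,0,-0.001,-0.067,1],[-0.7,-0.098,-0.009,0,-0.001,-0.067,1],[-0.7,-0.098,-0.009,0,-0.001,-0.067,1],[-0.7,-0.098,-0.009,0,-0.001,-0.067,1]]]'

```text
time_s: 20.4
ee_pos: [0.4191, 0.149, 0.2568]
eef_rot: [-3.136, 0.0, 2.198]
force: [-0.1, -0.0, -0.6]
grip_width: 0.0452
grip_force: 0.0
```

Call:
play_rows --motion '[[[-0.673,-0.094,0,0,0,-0.0955,1],[-0.673,-0.094,0,0,0,-0.0955,1],[-0.673,-0.094,0,0,0,-0.0955,1],[-0.673,-0.094,0,0,0,-0.0955,1],[-0.673,-0.094,0,0,0,-0.0955,1],[-0.673,-0.094,0,0,0,-0.0955,1],[-0.673,-0.094,0,0,0,-0.0955,1]]]'

```text
time_s: 21.1
ee_pos: [0.4991, 0.0008, 0.2573]
eef_rot: [-3.137, -0.003, 2.8]
force: [0.1, 0.2, 0.1]
grip_width: 0.0936
grip_force: 0.0
```

Call:
play_rows --motion '[[[-0.483,-0.403,0.08,0,0,-0.0544,1],[-0.483,-0.403,0.08,0,0,-0.0544,1],[-0.483,-0.403,0.08,0,0,-0.0544,1],[-0.591,-0.365,0.08,0,0,-0.0544,1],[-0.591,-0.365,0.08,0,0,-0.0544,1],[-0.591,-0.365,0.08,0,0,-0.0544,1],[-0.591,-0.365,0.08,0,0,-0.0544,1]]]'

```text
time_s: 21.8
ee_pos: [0.6073, -0.1345, 0.2383]
eef_rot: [-3.138, -0.003, -3.14]
force: [1.0, 0.6, -0.4]
grip_width: 0.0938
grip_force: 0.0
```

```bash
python3 plan.py .6088,-.1354,.17,3.1416 .6088,-.1354,.125,3.1416; python3 - <<'E'
from h import *
w=camera("wrist");save("w5",w["frame"])
E
```

```text
t 21.8 at [ 0.6073 -0.1345  0.2383] [-3.138e+00 -3.000e-03 -3.140e+00] q [-0.28  0.45  1.28 -0.    1.41 -1.85] F [ 1.   0.6 -0.4] w 0.0938 0.0
[-0.007, -0.003, 0.273] [-0.0005, -0.0005, 0.0002] rows 1.4 
[-0.007, -0.002, 0.453] [-0.0005, -0.0005, 0.0002] rows 0.9
```

View pics/w5.png

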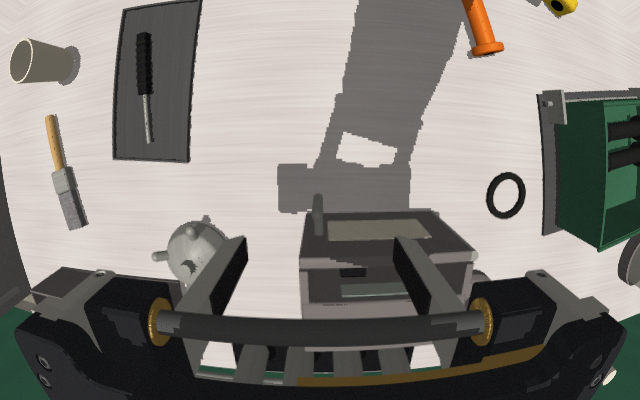

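The handle post at (318,212) is on the jaws' centre line; the claw (195,250) is lower than the fingertips will go. I'll descend and pinch.

Call:
play_rows --motion '[[[0,0,0.15,0,0,0,1],[0,0,0.27,0,0,0,0.6],[0,0,0.38,0,0,0,0.2],[0,0,0.453,0,0,0,-0.2],[0,0,0.453,0,0,0,-1],[0,0,0.453,0,0,0,-1],[0,0,0.453,0,0,0,-1],[0,0,0.453,0,0,0,-1],[0,0,0.453,0,0,0,-1],[0,0,0.453,0,0,0,-1]]]' --grip_force 40

```text
time_s: 22.85
ee_pos: [0.6074, -0.1363, 0.1251]
eef_rot: [-3.138, -0.003, -3.141]
force: [-0.3, 0.1, 0.2]
grip_width: 0.0256
grip_force: 0.0
```

Call:
play_rows --motion '[[[0,0,0,0,0,0,-1],[0,0,0,0,0,0,-1],[0,0,0,0,0,0,-1],[0,0,0,0,0,0,-1],[0,0,0,0,0,0,-1],[0,0,0,0,0,0,-1]]]'

```text
time_s: 23.45
ee_pos: [0.6071, -0.1374, 0.1247]
eef_rot: [-3.137, -0.004, 3.141]
force: [-1.9, -8.1, 0.6]
grip_width: 0.0093
grip_force: 40.0
```

```bash
python3 plan.py; python3 - <<'E'
from h import *
p=get_obs()["ee_pos"][:2];h=np.array([.6548,.0146]);r=p-h;r0=np.array([-.046,-.15])
print("r",r, np.hypot(*r),np.hypot(*r0))
for a in np.arange(.1,1.75,.1):
    c,s=np.cos(-a),np.sin(-a);q=np.array([c*r0[0]-s*r0[1],s*r0[0]+c*r0[1]])-r0
    print(round(a,2),"tool",np.round([-q[0]/.25,q[1]/.25],3),"world d",np.round(q,3))
E
```

```text
t 23.45 at [ 0.6071 -0.1374  0.1247] [-3.137 -0.004  3.141] q [-0.28  0.55  1.4  -0.01  1.19 -1.85] F [-1.9 -8.1  0.6] w 0.0093 40.0
r [-0.04769594 -0.15195632] 0.15926589560452303 0.1568948692596415
0.1 tool [0.059 0.021] world d [-0.015  0.005]
0.2 tool [0.116 0.049] world d [-0.029  0.012]
0.3 tool [0.169 0.081] world d [-0.042  0.02 ]
0.4 tool [0.219 0.119] world d [-0.055  0.03 ]
0.5 tool [0.265 0.162] world d [-0.066  0.04 ]
0.6 tool [0.307 0.209] world d [-0.077  0.052]
0.7 tool [0.343 0.26 ] world d [-0.086  0.065]
0.8 tool [0.375 0.314] world d [-0.094  0.078]
0.9 tool [0.4   0.371] world d [-0.1    0.093]
1.0 tool [0.42  0.431] world d [-0.105  0.108]
1.1 tool [0.434 0.492] world d [-0.109  0.123]
1.2 tool [0.442 0.554] world d [-0.11   0.139]
1.3 tool [0.443 0.617] world d [-0.111  0.154]
1.4 tool [0.439 0.679] world d [-0.11  0.17]
1.5 tool [0.428 0.741] world d [-0.107  0.185]
1.6 tool [0.41  0.801] world d [-0.103  0.2  ]
1.7 tool [0.387 0.86 ] world d [-0.097  0.215]
```

Call:
play_rows --motion '[[[0.059,0.021,0,0,0,0,-1],[0.116,0.049,0,0,0,0,-1],[0.169,0.081,0,0,0,0,-1],[0.219,0.119,0,0,0,0,-1],[0.265,0.162,0,0,0,0,-1],[0.307,0.209,0,0,0,0,-1],[0.343,0.26,0,0,0,0,-1],[0.343,0.26,0,0,0,0,-1]]]'

```text
time_s: 24.25
ee_pos: [0.5177, -0.0725, 0.1245]
eef_rot: [-3.135, -0.012, -3.141]
force: [-29.2, -18.0, 12.6]
grip_width: 0.0098
grip_force: 40.0
```

```bash
python3 plan.py
```

```text
t 24.25 at [ 0.5177 -0.0725  0.1245] [-3.135 -0.012 -3.141] q [-0.21  0.35  1.7  -0.01  1.1  -1.77] F [-29.2 -18.   12.6] w 0.0098 40.0
```

```bash
python3 - <<'E'
import numpy as np
h=np.array([.6475,.0123]);r0=np.array([.5177,-.0725])-h
for a in np.arange(.1,1.05,.1):
    c,s=np.cos(-a),np.sin(-a);q=np.array([c*r0[0]-s*r0[1],s*r0[0]+c*r0[1]])-r0+[-.003,-.002]
    print(round(a,2),np.round([-q[0]/.25,q[1]/.25],3))
E
```

```text
0.1 [0.043 0.046]
0.2 [0.069 0.102]
0.3 [0.089 0.161]
0.4 [0.103 0.221]
0.5 [0.111 0.282]
0.6 [0.113 0.344]
0.7 [0.108 0.406]
0.8 [0.098 0.467]
0.9 [0.081 0.527]
1.0 [0.059 0.585]
```

Call:
play_rows --motion '[[[0.043,0.046,0,0,0,0,-1],[0.069,0.102,0,0,0,0,-1],[0.089,0.161,0,0,0,0,-1],[0.103,0.221,0,0,0,0,-1],[0.111,0.282,0,0,0,0,-1],[0.111,0.282,0,0,0,0,-1]]]'

```text
time_s: 24.85
ee_pos: [0.4925, 0.0007, 0.1244]
eef_rot: [-3.139, -0.006, -3.14]
force: [-8.0, -0.3, 2.9]
grip_width: 0.0091
grip_force: 40.0
```

```bash
python3 plan.py;python3 - <<'E'
from h import *
p=get_obs()["ee_pos"][:2]
A=np.array([[.6071,-.1374],[.5177,-.0725],p])
M=np.c_[2*A,np.ones(3)];s=np.linalg.solve(M,(A**2).sum(1));print("circle",s[:2],np.sqrt(s[2]+s[:2]@s[:2]))
h=np.array([.6475,.0123]);r=p-h;r0=A[0]-h
print(np.hypot(*r),"theta",(np.arctan2(*r0[::-1])-np.arctan2(*r[::-1]))%(2*np.pi))
r0=r
for a in np.arange(.1,.65,.1):
    c,s=np.cos(-a),np.sin(-a);q=np.array([c*r0[0]-s*r0[1],s*r0[0]+c*r0[1]])-r0
    print(round(a,2),np.round([-q[0]/.25,q[1]/.25],3))
E
```

```text
t 24.85 at [0.4925 0.0007 0.1244] [-3.139 -0.006 -3.14 ] q [-0.07  0.29  1.79 -0.    1.07 -1.64] F [-8.  -0.3  2.9] w 0.0091 40.0
circle [0.64834038 0.0134332 ] 0.15636950498579696
0.1554436000435549 theta 1.2328235283166387
0.1 [0.002 0.062]
0.2 [-0.003  0.124]
0.3 [-0.014  0.185]
0.4 [-0.031  0.245]
0.5 [-0.054  0.303]
0.6 [-0.082  0.358]
```

Call:
play_rows --motion '[[[0.005,0.062,0,0,0,0,-1],[0,0.124,0,0,0,0,-1],[-0.01,0.185,0,0,0,0,-1],[-0.027,0.245,0,0,0,0,-1],[-0.045,0.29,0,0,0,0,-1],[-0.045,0.29,0,0,0,0,-1]]]'

```text
time_s: 25.45
ee_pos: [0.5048, 0.0735, 0.1243]
eef_rot: [-3.139, -0.004, -3.14]
force: [-6.8, 2.9, 2.9]
grip_width: 0.0097
grip_force: 40.0
```

Call:
play_rows --motion '[[[0,0,0,0,0,0,-0.5],[0,0,0,0,0,0,-0.5],[0,0,0,0,0,0,-0.5],[0,0,0,0,0,0,-0.5],[0,0,-0.1,0,0,0,-0.5],[0,0,-0.25,0,0,0,-0.5],[0,0,-0.45,0,0,0,-0.5],[0,0,-0.6,0,0,0,-0.5],[0,0,-0.6,0,0,0,-0.5]]]'

```text
time_s: 26.35
ee_pos: [0.5068, 0.0722, 0.2795]
eef_rot: [-3.139, 0.005, -3.141]
force: [-0.4, -0.5, 0.1]
grip_width: 0.0238
grip_force: 0.0
```

```bash
python3 plan.py .5,-.15,.27,3.1416 / .43,-.377,.27,3.1416;python3 - <<'E'
from h import *
h=np.array([.6483,.0134])
c=camera("top");P=cloud(c);save("top4",c["frame"]);np.savez("top4",**c)
E
```

```text
t 26.35 at [0.5068 0.0722 0.2795] [-3.139  0.005 -3.141] q [ 0.07  0.17  1.55 -0.    1.41 -1.5 ] F [-0.4 -0.5  0.1] w 0.0238 0.0
[0.028, -0.889, 0.04] [-0.0004, 0.0008, 0.0001] rows 4.5 
-- new call
[0.28, -0.908, -0.0] [0.0, 0.0, 0.0] rows 4.8
```

View pics/top4.png

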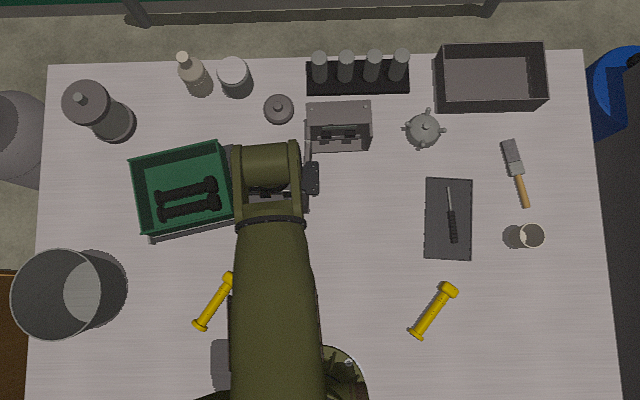

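The top view shows both liners in the upright bin (190,200), the door swung wide and the tray with the stylus free at (450,215). I'll go to the stylus.

```bash
python3 plan.py .49,-.1,.28,2.1 / .45,-.25,.27,1.0 / .435,-.379,.2,.064
```

```text
t 26.4 at [0.5061 0.0722 0.2764] [-3.139e+00  1.000e-03 -3.141e+00] q [ 0.07  0.18  1.55 -0.    1.41 -1.5 ] F [-0.6  0.3 -0.4] w 0.0234 0.0
[0.065, -0.689, -0.013] [-0.0003, 0.0004, 0.1658] rows 7.0 
-- new call
[-0.437, -0.441, 0.04] [-0.0, -0.0, 0.1751] rows 7.3 
-- new call
[-0.467, 0.228, 0.28] [0.0, -0.0, 0.149] rows 6.2
```

Call:
play_rows --motion '[[[0.065,-0.689,-0.013,0,0,0.166,-0.15],[0.065,-0.689,-0.013,0,0,0.166,-0.15],[0.065,-0.689,-0.013,0,0,0.166,-0.15],[0.065,-0.689,-0.013,0,0,0.166,-0.15],[0.065,-0.689,-0.013,0,0,0.166,-0.15],[0.065,-0.689,-0.013,0,0,0.166,-0.15],[0.065,-0.689,-0.013,0,0,0.166,-0.15],[0.065,-0.689,-0.013,0,0,0.166,-0.15],[0.065,-0.689,-0.013,0,0,0.166,-0.15]]]'

```text
time_s: 27.3
ee_pos: [0.4891, -0.1, 0.2772]
eef_rot: [-3.136, 0.0, 2.103]
force: [-0.6, 0.5, 0.7]
grip_width: 0.04
grip_force: 0.0
```

Call:
play_rows --motion '[[[-0.437,-0.441,0.04,0,0,0.175,-0.15],[-0.437,-0.441,0.04,0,0,0.175,-0.15],[-0.437,-0.441,0.04,0,0,0.175,-0.15],[-0.437,-0.441,0.04,0,0,0.175,-0.15],[-0.437,-0.441,0.04,0,0,0.175,-0.15],[-0.437,-0.441,0.04,0,0,0.175,-0.15],[-0.437,-0.441,0.04,0,0,0.175,-0.15],[-0.437,-0.441,0.04,0,0,0.175,-0.15],[-0.437,-0.441,0.04,0,0,0.175,-0.15]]]'

```text
time_s: 28.2
ee_pos: [0.449, -0.2499, 0.2683]
eef_rot: [-3.14, 0.005, 1.002]
force: [0.4, 0.3, -0.4]
grip_width: 0.04
grip_force: 0.0
```

Call:
play_rows --motion '[[[-0.467,0.228,0.28,0,0,0.149,-0.15],[-0.467,0.228,0.28,0,0,0.149,-0.15],[-0.467,0.228,0.28,0,0,0.149,-0.15],[-0.467,0.228,0.28,0,0,0.149,-0.15],[-0.467,0.228,0.28,0,0,0.149,-0.15],[-0.467,0.228,0.28,0,0,0.149,-0.15],[-0.467,0.228,0.28,0,0,0.149,-0.15],[-0.467,0.228,0.28,0,0,0.149,-0.15],[-0.467,0.228,0.28,0,0,0.149,-0.15]]]'

```text
time_s: 29.1
ee_pos: [0.4337, -0.3792, 0.199]
eef_rot: [3.139, 0.004, 0.067]
force: [-0.3, 0.2, -0.7]
grip_width: 0.0397
grip_force: 0.0
```

```bash
cat >> h.py <<'E'
def ray(w,o,u,v):
    K=w["camera_matrix"];a=np.array([(u-K[0,2])/K[0,0],(v-K[1,2])/K[1,1]]);r=np.hypot(*a)
    d=np.array([np.sin(r)*a[0]/r,-np.sin(r)*a[1]/r,-np.cos(r)]) if r>1e-9 else np.array([0,0,-1.])
    T=w["T_tool_cam"];Rt=R.from_euler('xyz',o["eef_rot"])
    return Rt.apply(T[:3,3])+o["ee_pos"],Rt.apply(T[:3,:3]@d)
def onz(w,o,u,v,z):
    p,d=ray(w,o,u,v);return p+d*(z-p[2])/d[2]
E
python3 plan.py; python3 - <<'E'
from h import *
import pickle
o=get_obs();w=camera("wrist");save("w6",w["frame"]);pickle.dump((o,w),open("w6.pkl","wb"))
c=camera("top");P=cloud(c);np.savez("top5",**c)
# stylus in top view
E
```

```text
t 29.1 at [ 0.4337 -0.3792  0.199 ] [3.139 0.004 0.067] q [-0.78  0.38  1.48 -0.    1.29  0.72] F [-0.3  0.2 -0.7] w 0.0397 0.0
```

View pics/w6.png

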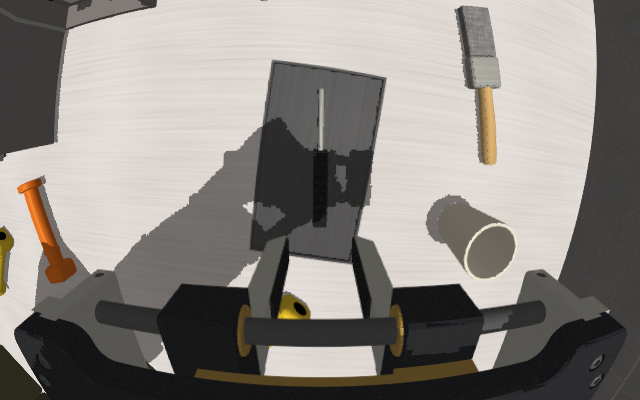

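The wrist view shows the stylus aligned with the tool: tip at (321,89), handle from (320,151) to (319,227).

```bash
python3 - <<'E'
from h import *
import pickle
o,w=pickle.load(open("w6.pkl","rb"))
for n,u,v,z in(("tip",321,89,.013),("h1",320,151,.019),("h2",319,227,.011),("trayFL",274,61,.009),("trayFR",386,78,.009),("trayBR",353,262,.009),("trayBL",250,249,.009)):print(n,np.round(onz(w,o,u,v,z),4))
f=w["frame"].astype(int)
m=(f.sum(-1)<110);m[:145]=0;m[232:]=0;m[:,:305]=0;m[:,335:]=0
ys=np.where(m[:, 312:328].sum(1)>6)[0];print("dark rows",ys.min(),ys.max())
for a,b in((158,172),(190,205),(212,224)):
    uu=np.where(m[a:b])[1];print(a,np.median(uu),uu.min(),uu.max())
s=f.sum(-1)[85:150,310:332];print("shank col",[int(310+np.argmax(r)) for r in s[5::8]])
E
```

```text
tip [ 0.546  -0.3736  0.013 ]
h1 [ 0.4772 -0.3771  0.019 ]
h2 [ 0.3858 -0.382   0.011 ]
trayFL [ 0.5762 -0.319   0.009 ]
trayFR [ 0.5661 -0.4455  0.009 ]
trayBR [ 0.3406 -0.4281  0.009 ]
trayBL [ 0.3494 -0.2974  0.009 ]
dark rows 151 222
158 320.0 313 328
190 320.0 312 327
212 318.0 312 325
shank col [322, 322, 321, 321, 321, 321, 321, 321]
```

```bash
python3 plan.py .432,-.3795,.06,.055 .432,-.3795,.025,.055
```

```text
t 29.2 at [ 0.4338 -0.3792  0.1992] [3.139e+00 3.000e-03 6.600e-02] q [-0.78  0.38  1.48 -0.    1.29  0.73] F [-0.6  0.3  0.6] w 0.0399 0.0
[-0.005, -0.001, 0.557] [0.0005, 0.0006, 0.0018] rows 2.8 
[-0.005, -0.001, 0.697] [0.0005, 0.0006, 0.0018] rows 0.7
```

Call:
play_rows --motion '[[[-0.005,0,0.2,0,0.0005,0.0018,-0.15],[-0.005,0,0.4,0,0.0005,0.0018,-0.15],[-0.005,0,0.56,0,0.0005,0.0018,-0.15],[-0.005,0,0.65,0,0.0005,0.0018,-0.15],[-0.005,0,0.697,0,0.0005,0.0018,-0.15],[-0.005,0,0.697,0,0.0005,0.0018,-0.15]]]'

```text
time_s: 29.8
ee_pos: [0.4319, -0.3798, 0.0244]
eef_rot: [3.139, 0.001, 0.053]
force: [-0.5, -0.2, -0.1]
grip_width: 0.0399
grip_force: 0.0
```

Call:
play_rows --motion '[[[0,0,0,0,0,0,-1],[0,0,0,0,0,0,-1],[0,0,0,0,0,0,-1],[0,0,0,0,0,0,-1],[0,0,0,0,0,0,-1],[0,0,0,0,0,0,-1]]]' --grip_force 50

```text
time_s: 30.4
ee_pos: [0.4322, -0.3802, 0.0258]
eef_rot: [3.138, -0.001, 0.052]
force: [-1.2, 1.0, 6.1]
grip_width: 0.0156
grip_force: 50.0
```

```bash
python3 plan.py .432,-.3795,.2,.055 / .5,-.25,.2,.03 / .53,-.098,.2,0
```

```text
t 30.4 at [ 0.4322 -0.3802  0.0258] [ 3.138e+00 -1.000e-03  5.200e-02] q [-0.78  0.59  1.61 -0.    0.94  0.74] F [-1.2  1.   6.1] w 0.0156 50.0
[-0.0, -0.0, -0.697] [0.0006, -0.0001, -0.0004] rows 3.5 
-- new call
[0.3, -0.502, -0.0] [-0.0, -0.0, 0.004] rows 2.9 
-- new call
[0.138, -0.604, -0.0] [0.0, -0.0, 0.0048] rows 3.1
```

Call:
play_rows --motion '[[[0,0,-0.1,0,0,0,-1],[0,0,-0.25,0,0,0,-1],[0,0,-0.45,0,0,0,-1],[0,0,-0.65,0,0,0,-1],[0,0,-0.7,0,0,0,-1],[0,0,-0.7,0,0,0,-1]]]'

```text
time_s: 31.0
ee_pos: [0.4324, -0.3798, 0.202]
eef_rot: [3.136, -0.002, 0.052]
force: [0.4, 0.2, -1.4]
grip_width: 0.0154
grip_force: 50.0
```

Call:
play_rows --motion '[[[0.1,-0.16,0,0,0,0.001,-1],[0.2,-0.33,0,0,0,0.003,-1],[0.3,-0.5,0,0,0,0.004,-1],[0.3,-0.5,0,0,0,0.004,-1],[0.3,-0.5,0,0,0,0.004,-1]]]'

```text
time_s: 31.5
ee_pos: [0.5001, -0.2497, 0.1976]
eef_rot: [3.14, 0.003, 0.029]
force: [1.1, -0.1, -1.2]
grip_width: 0.0157
grip_force: 50.0
```

Call:
play_rows --motion '[[[0.03,-0.2,0,0,0,0.002,-1],[0.07,-0.4,0,0,0,0.004,-1],[0.1,-0.6,0,0,0,0.005,-1],[0.1,-0.6,0,0,0,0.005,-1],[0.1,-0.6,0,0,0,0.005,-1]]]'

```text
time_s: 32.0
ee_pos: [0.5209, -0.1004, 0.1982]
eef_rot: [3.139, 0.001, -0.004]
force: [-0.6, -0.8, -0.8]
grip_width: 0.0153
grip_force: 50.0
```

```bash
python3 plan.py; python3 - <<'E'
from h import *
import pickle
o=get_obs();w=camera("wrist");s=camera("scene");pickle.dump((o,w,s),open("w7.pkl","wb"))
save("w7",w["frame"]);save("s7",cv2.resize(s["frame"][120:320,140:380],None,fx=3,fy=3))
E
```

```text
t 32.0 at [ 0.5209 -0.1004  0.1982] [ 3.139e+00  1.000e-03 -4.000e-03] q [-0.26  0.28  1.61 -0.    1.25  1.32] F [-0.6 -0.8 -0.8] w 0.0153 50.0
```

View pics/w7.png

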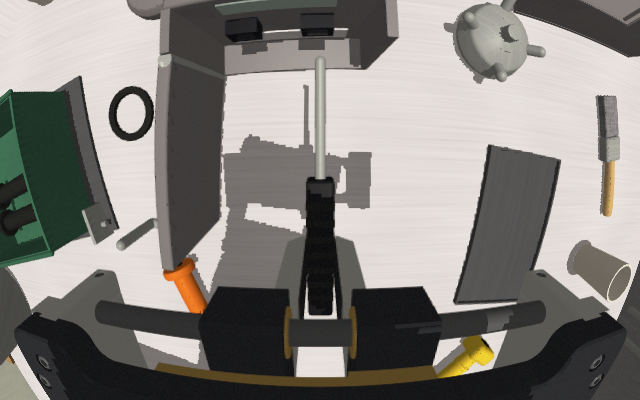

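The wrist view shows two collars: test (left) at (243,28) and reset (right) at (317,24). The stylus tip at (320,60) points at the reset collar. An enlarged crop should confirm this.

```bash
python3 - <<'E'
from h import *
import pickle
o,w,s=pickle.load(open("w7.pkl","rb"))
a=cv2.resize(w["frame"][0:75,215:405],None,fx=4,fy=4,interpolation=cv2.INTER_CUBIC)
b=cv2.resize(s["frame"][180:255,190:290],None,fx=4,fy=4,interpolation=cv2.INTER_CUBIC)
im=np.zeros((600,760,3),np.uint8);im[:300,:760]=a;im[300:600,:400]=b
save("c7",np.clip(im.astype(float)*1.6,0,255).astype(np.uint8))
E
```

```text
(no output)
```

View pics/c7.png

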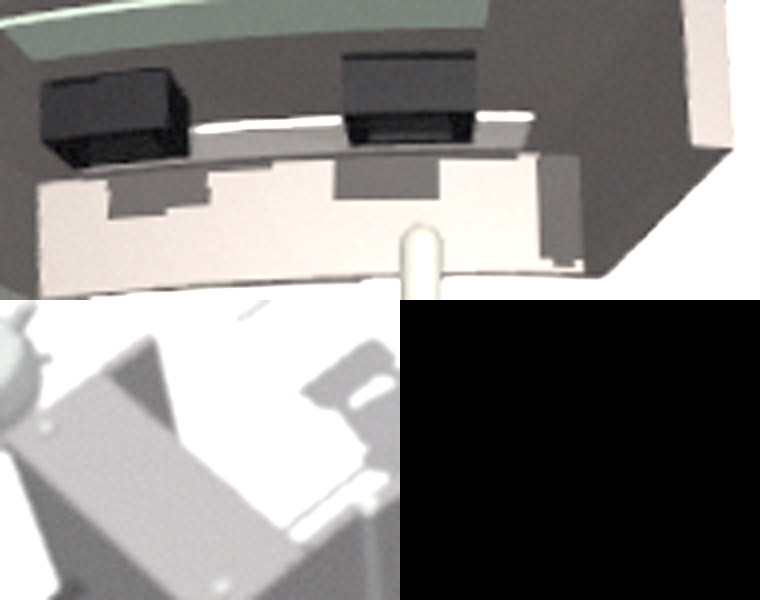

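```bash
python3 - <<'E'
from h import *
import pickle
o,w,s=pickle.load(open("w7.pkl","rb"))
print("reset front-top L,R",onz(w,o,301.5,28.7,.099),onz(w,o,333.5,27.5,.099))
print("back-top L,R",onz(w,o,300.8,13.5,.099),onz(w,o,333.7,12.5,.099))
print("test front-top L",onz(w,o,225.5,34.5,.099), onz(w,o,256.5,31,.099))
print("tip px",onz(w,o,320,59,.186), "wall R bottom front",onz(w,o,365,69,0.0))
P=cloud(dict(np.load("top4.npz")));Z=P[...,2]
b=P[95:170,300:385].reshape(-1,3);b=b[~np.isnan(b[:,0])]
t=b[(b[:,2]>.140)&(b[:,2]<.158)];
for y in(-.14,-.11,-.08,-.05,-.02,.0):
    q=t[abs(t[:,1]-y)<.012];print(y,q[:,0].min(),q[:,0].max())
# walls' sides
print("y extents",np.percentile(t[t[:,0]>.72][:,1],[0.5,99.5]))
k=b[(b[:,2]>.08)&(b[:,2]<.105)&(b[:,0]>.66)&(b[:,0]<.71)];print("collar pts",len(k));print(np.round(k[np.argsort(k[:,1])][::3],3).tolist()[:40])
E
```

```text
reset front-top L,R [ 0.67842228 -0.08636179  0.099     ] [ 0.67934644 -0.11286448  0.099     ]
back-top L,R [ 0.69252752 -0.08574527  0.099     ] [ 0.69327858 -0.11315724  0.099     ]
test front-top L [ 0.67787081 -0.02123829  0.099     ] [ 0.67839177 -0.04848348  0.099     ]
tip px [ 0.6344607  -0.10124094  0.186     ] wall R bottom front [ 0.6593789  -0.15331577  0.        ]
-0.14 0.6611561024248522 0.7600931526497674
-0.11 0.6943242249441403 0.7610936702015975
-0.08 0.6930073902504179 0.7584234715454186
-0.05 0.691180677514317 0.7596817236286678
-0.02 0.6904477846244048 0.7583104044287379
0.0 0.6252855249698424 0.7596042798075295
y extents [-0.15140442  0.0156947 ]
collar pts 254
[[0.662, -0.154, 0.081], [0.662, -0.151, 0.088], [0.683, -0.147, 0.084], [0.667, -0.146, 0.082], [0.669, -0.146, 0.085], [0.693, -0.146, 0.098], [0.69, -0.146, 0.098], [0.695, -0.144, 0.082], [0.697, -0.143, 0.103], [0.697, -0.139, 0.087], [0.697, -0.135, 0.097], [0.696, -0.132, 0.1], [0.696, -0.13, 0.098], [0.695, -0.125, 0.085], [0.696, -0.123, 0.083], [0.695, -0.12, 0.083], [0.697, -0.117, 0.089], [0.695, -0.114, 0.094], [0.697, -0.111, 0.098], [0.691, -0.111, 0.099], [0.685, -0.11, 0.102], [0.691, -0.108, 0.098], [0.681, -0.108, 0.096], [0.687, -0.105, 0.095], [0.682, -0.105, 0.101], [0.689, -0.103, 0.098], [0.682, -0.102, 0.101], [0.686, -0.1, 0.097], [0.682, -0.099, 0.102], [0.694, -0.097, 0.1], [0.683, -0.097, 0.1], [0.696, -0.095, 0.102], [0.681, -0.094, 0.096], [0.694, -0.092, 0.1], [0.682, -0.092, 0.095], [0.682, -0.089, 0.083], [0.691, -0.089, 0.102], [0.681, -0.089, 0.099], [0.696, -0.086, 0.103], [0.686, -0.086, 0.098]]
```

```bash
python3 - <<'E'
from h import *
import pickle
o,w,s=pickle.load(open("w7.pkl","rb"))
Z=w["z_map"]
def pt(u,v):
    p,d=ray(w,o,u,v);T=w["T_tool_cam"];ax=R.from_euler('xyz',o["eef_rot"]).apply(T[:3,:3]@np.array([0,0,-1.]))
    z=np.median(Z[v-1:v+2,u-1:u+2]);return np.round(p+d*z/(d@ax),4)
for n,u,v in(("tip",320,63),("shank",320,90),("shank",320,120),("shank",320,150),("shank",320,170),("handle",320,195),("handle",320,250),("collar top",317,20),("test top",240,27),("table",400,150)):print(n,pt(u,v))
E
python3 plan.py .52,-.1,.1,.015 / .55,-.0995,.1,.015 .572,-.0993,.1,.015
```

```text
tip [ 0.6322 -0.1012  0.1859]
shank [ 0.6169 -0.1012  0.1857]
shank [ 0.6001 -0.1011  0.1866]
shank [ 0.5834 -0.101   0.1862]
shank [ 0.572  -0.101   0.1862]
handle [ 0.5588 -0.1009  0.1913]
handle [ 0.5254 -0.1008  0.1913]
collar top [ 0.6864 -0.0992  0.0983]
test top [ 0.6834 -0.0341  0.0992]
table [ 5.651e-01 -1.962e-01 -2.000e-04]
t 32.1 at [ 0.5209 -0.1016  0.1985] [ 3.138e+00  1.000e-03 -6.000e-03] q [-0.26  0.28  1.61 -0.    1.25  1.32] F [ 1.2 -0.3 -0.9] w 0.0157 50.0
[-0.003, -0.008, 0.394] [0.0005, 0.0002, -0.0033] rows 2.0 
-- new call
[0.12, -0.0, -0.0] [0.0, 0.0, 0.0] rows 0.6 
[0.208, 0.0, 0.0] [0.0, 0.0, 0.0] rows 0.4
```

Call:
play_rows --motion '[[[0,0,0.15,0,0,-0.0033,-1],[0,0,0.3,0,0,-0.0033,-1],[0,0,0.394,0,0,-0.0033,-1],[0,0,0.394,0,0,-0.0033,-1],[0,0,0.394,0,0,-0.0033,-1]]]'

```text
time_s: 32.6
ee_pos: [0.5214, -0.1016, 0.1012]
eef_rot: [3.138, 0.0, 0.015]
force: [-0.2, -0.2, -0.1]
grip_width: 0.0151
grip_force: 50.0
```

```bash
python3 plan.py .535,-.1012,.1,.015 .558,-.101,.1,.015
```

```text
t 32.6 at [ 0.5214 -0.1016  0.1012] [3.138 0.    0.015] q [-0.26  0.39  1.7  -0.    1.04  1.3 ] F [-0.2 -0.2 -0.1] w 0.0151 50.0
[0.054, -0.001, 0.005] [0.0005, 0.0, -0.0001] rows 0.3 
[0.146, -0.0, 0.005] [0.0005, 0.0, -0.0001] rows 0.5
```

Call:
play_rows --motion '[[[0.05,0,0.004,0,0,0,-1],[0.1,0,0.004,0,0,0,-1],[0.13,0,0.004,0,0,0,-1],[0.146,0,0.004,0,0,0,-1],[0.146,0,0.004,0,0,0,-1],[0.146,0,0.004,0,0,0,-1]]]'

```text
time_s: 33.2
ee_pos: [0.5575, -0.0998, 0.0999]
eef_rot: [3.138, 0.0, 0.016]
force: [-0.2, 0.4, -1.2]
grip_width: 0.0153
grip_force: 50.0
```

```bash
python3 plan.py; python3 - <<'E'
from h import *
o=get_obs();w=camera("wrist");Z=w["z_map"]
T=w["T_tool_cam"];ax=R.from_euler('xyz',o["eef_rot"]).apply(T[:3,:3]@np.array([0,0,-1.]))
def pt(u,v):
    p,d=ray(w,o,u,v);return np.round(p+d*Z[v,u]/(d@ax),4)
for v in range(30,110,6):print(v,pt(320,v))
# black collar columns
f=w["frame"].astype(int).sum(-1)
L=[]
for v in range(20,80):
    for u in range(260,380):
        if Z[v,u]>0:
            q=pt(u,v)
            if .094<q[2]<.103 and .66<q[0]<.692:L.append(q)
L=np.array(L);print(len(L),L.min(0),L.max(0)) if len(L) else 0
save("w8",cv2.resize(w["frame"][0:110,240:400],None,fx=4,fy=4,interpolation=cv2.INTER_CUBIC))
E
```

```text
t 33.2 at [ 0.5575 -0.0998  0.0999] [3.138 0.    0.016] q [-0.24  0.47  1.6  -0.    1.07  1.32] F [-0.2  0.4 -1.2] w 0.0153 50.0
30 [ 0.6849 -0.0982  0.0988]
36 [ 0.6813 -0.0982  0.0999]
42 [ 0.6789 -0.0983  0.0961]
48 [ 0.6804 -0.0983  0.0753]
54 [ 0.6909 -0.0984  0.0079]
60 [ 0.6706 -0.0984  0.0871]
66 [ 0.667  -0.0985  0.088 ]
72 [ 0.6635 -0.0986  0.0883]
78 [ 0.6602 -0.0986  0.0882]
84 [ 0.6568 -0.0987  0.0881]
90 [ 0.6535 -0.0987  0.0875]
96 [ 0.6502 -0.0988  0.0868]
102 [ 0.6466 -0.0988  0.0894]
108 [ 0.6434 -0.0989  0.088 ]
1234 [ 0.6788 -0.1133  0.0941] [ 0.6914 -0.0851  0.1013]
```

View pics/w8.png

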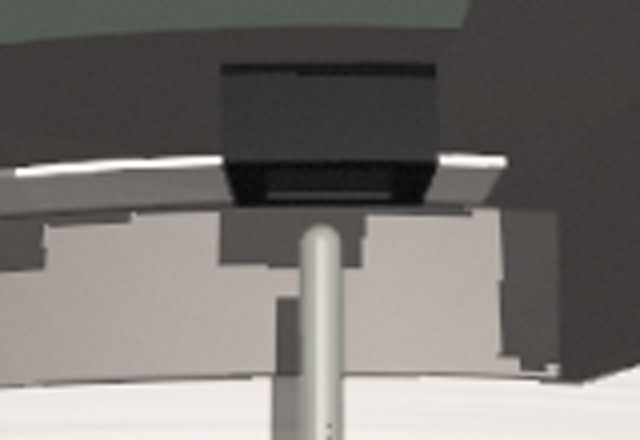

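The stylus tip (320,58 in the full picture) stands 7 mm before the reset collar's mouth and within 1 mm of its centre. The white button face is visible inside. I'll press slowly.

Call:
play_rows --motion '[[[0.02,0.002,0,0,0,0,-1],[0.04,0.003,0,0,0,0,-1],[0.055,0.003,0,0,0,0,-1],[0.065,0.003,0,0,0,0,-1],[0.075,0.003,0,0,0,0,-1],[0.08,0.003,0,0,0,0,-1],[0.08,0.003,0,0,0,0,-1]]]'

```text
time_s: 33.95
ee_pos: [0.5775, -0.1001, 0.0994]
eef_rot: [3.139, 0.001, 0.016]
force: [-5.6, -0.9, 0.1]
grip_width: 0.0158
grip_force: 50.0
```

Call:
play_rows --motion '[[[0.006,0,0,0,0,0,-1],[0.01,0,0,0,0,0,-1],[0.01,0,0,0,0,0,-1]]]'

```text
time_s: 34.25
ee_pos: [0.5784, -0.1001, 0.0988]
eef_rot: [3.139, 0.005, 0.016]
force: [-16.2, -0.0, 2.3]
grip_width: 0.0155
grip_force: 50.0
```

The button is at its stop: 5 N spring force first, then firm. I'll hold it there.

Call:
play_rows --motion '[[[0,0,0,0,0,0,-1],[0,0,0,0,0,0,-1],[0,0,0,0,0,0,-1],[0,0,0,0,0,0,-1],[0,0,0,0,0,0,-1],[0,0,0,0,0,0,-1],[0,0,0,0,0,0,-1],[0,0,0,0,0,0,-1],[0,0,0,0,0,0,-1],[0,0,0,0,0,0,-1]]]'

```text
time_s: 35.25
ee_pos: [0.5784, -0.1001, 0.0988]
eef_rot: [3.139, 0.005, 0.016]
force: [-15.0, -0.0, 1.4]
grip_width: 0.0155
grip_force: 50.0
```

Call:
play_rows --motion '[[[0,0,0,0,0,0,-1],[0,0,0,0,0,0,-1],[0,0,0,0,0,0,-1],[0,0,0,0,0,0,-1],[-0.03,0,0,0,0,0,-1],[-0.1,0,0,0,0,0,-1],[-0.18,0,0,0,0,0,-1],[-0.24,0,0,0,0,0,-1],[-0.24,0,0,0,0,0,-1]]]'

```text
time_s: 36.15
ee_pos: [0.5196, -0.1011, 0.1]
eef_rot: [3.138, -0.001, 0.016]
force: [0.8, 0.2, -0.1]
grip_width: 0.0153
grip_force: 50.0
```

```bash
python3 plan.py .518,-.1,.2,.015 / .48,-.26,.2,.04 / .434,-.3795,.2,.055
```

```text
t 36.15 at [ 0.5196 -0.1011  0.1   ] [ 3.138e+00 -1.000e-03  1.600e-02] q [-0.26  0.39  1.71 -0.    1.04  1.3 ] F [ 0.8  0.2 -0.1] w 0.0153 50.0
[-0.006, -0.003, -0.4] [0.0005, -0.0001, 0.0001] rows 2.0 
-- new call
[-0.162, 0.638, 0.0] [0.0, 0.0, -0.004] rows 3.3 
-- new call
[-0.203, 0.47, 0.0] [0.0, 0.0, -0.0024] rows 2.6
```

Call:
play_rows --motion '[[[0,0,-0.2,0,0,0,-1],[0,0,-0.4,0,0,0,-1],[0,0,-0.4,0,0,0,-1],[0,0,-0.4,0,0,0,-1]]]'

```text
time_s: 36.55
ee_pos: [0.5212, -0.1008, 0.2004]
eef_rot: [3.138, -0.003, 0.016]
force: [-0.3, -0.4, -1.6]
grip_width: 0.0156
grip_force: 50.0
```

Call:
play_rows --motion '[[[-0.08,0.3,0,0,0,-0.002,-1],[-0.162,0.638,0,0,0,-0.004,-1],[-0.162,0.638,0,0,0,-0.004,-1],[-0.162,0.638,0,0,0,-0.004,-1],[-0.162,0.638,0,0,0,-0.004,-1],[-0.162,0.638,0,0,0,-0.004,-1]]]'

```text
time_s: 37.15
ee_pos: [0.4825, -0.2602, 0.199]
eef_rot: [3.14, 0.001, 0.041]
force: [0.1, 0.4, -0.5]
grip_width: 0.0155
grip_force: 50.0
```

Call:
play_rows --motion '[[[-0.1,0.23,0,0,0,-0.001,-1],[-0.203,0.47,0,0,0,-0.0024,-1],[-0.203,0.47,0,0,0,-0.0024,-1],[-0.203,0.47,0,0,0,-0.0024,-1],[-0.203,0.47,0,0,0,-0.0024,-1]]]'

```text
time_s: 37.65
ee_pos: [0.4372, -0.3793, 0.2]
eef_rot: [3.139, 0.001, 0.057]
force: [-1.2, 0.2, -0.7]
grip_width: 0.016
grip_force: 50.0
```

```bash
python3 plan.py .432,-.3795,.06,.055 .432,-.3795,.027,.055
```

```text
t 37.65 at [ 0.4372 -0.3793  0.2   ] [3.139e+00 1.000e-03 5.700e-02] q [-0.78  0.38  1.47 -0.    1.29  0.74] F [-1.2  0.2 -0.7] w 0.016 50.0
[-0.02, -0.002, 0.56] [0.0004, 0.0001, 0.0003] rows 2.8 
[-0.02, -0.002, 0.692] [0.0004, 0.0001, 0.0003] rows 0.7
```

Lower it, open slightly and lift.

Call:
play_rows --motion '[[[-0.02,0,0.2,0,0,0,-1],[-0.02,0,0.4,0,0,0,-1],[-0.02,0,0.56,0,0,0,-1],[-0.02,0,0.63,0,0,0,-1],[-0.02,0,0.67,0,0,0,-1],[-0.02,0,0.692,0,0,0,-1],[-0.02,0,0.692,0,0,0,-1]]]'

```text
time_s: 38.35
ee_pos: [0.4322, -0.3808, 0.0279]
eef_rot: [3.138, -0.0, 0.057]
force: [0.5, -0.9, -0.3]
grip_width: 0.0158
grip_force: 50.0
```

Call:
play_rows --motion '[[[0,0,0,0,0,0,-0.2],[0,0,0,0,0,0,-0.2],[0,0,0,0,0,0,-0.2],[0,0,0,0,0,0,-0.2],[0,0,0,0,0,0,-0.2],[0,0,-0.1,0,0,0,-0.2],[0,0,-0.3,0,0,0,-0.2],[0,0,-0.55,0,0,0,-0.2],[0,0,-0.8,0,0,0,-0.2],[0,0,-0.8,0,0,0,-0.2]]]'

```text
time_s: 39.35
ee_pos: [0.4321, -0.3812, 0.2324]
eef_rot: [3.134, -0.003, 0.057]
force: [0.3, 0.3, 0.1]
grip_width: 0.0375
grip_force: 0.0
```

```bash
python3 - <<'E'
from h import *
o=get_obs();w=camera("wrist");Z=w["z_map"]
T=w["T_tool_cam"];ax=R.from_euler('xyz',o["eef_rot"]).apply(T[:3,:3]@np.array([0,0,-1.]))
def pt(u,v):
    p,d=ray(w,o,u,v);return np.round(p+d*Z[v,u]/(d@ax),4)
Q=np.array([pt(u,v) for v in range(40,260) for u in range(280,360) if Z[v,u]>0])
q=Q[(Q[:,2]>.0105)&(Q[:,2]<.04)&(abs(Q[:,1]+.3795)<.03)];print("stylus pts",len(q),q.min(0),q.max(0),np.median(q,0))
c=camera("top");np.savez("top6",**c);P=cloud(c)
# door: points z>.1, x<.66 near hinge
m=(P[...,2]>.11)&(P[...,2]<.16)&(P[...,0]>.45)&(P[...,0]<.64)&(P[...,1]>-.1)&(P[...,1]<.15)
d=P[m];print(len(d),d.min(0),d.max(0))
i=d[:,2]>.14;post=d[i&(d[:,1]>.055)];dr=d[d[:,1]<.055]
print("post",post.mean(0) if len(post) else 0,len(post)); k=np.polyfit(dr[:,0],dr[:,1],1);print("door line slope",k,"theta~",np.pi/2-np.arctan(k[0]))
E
python3 plan.py .45,-.25,.28,1.0 / .44,-.05,.28,2.0 / .45,.09,.28,2.9
```

```text
stylus pts 1203 [ 0.3435 -0.3985  0.0108] [ 0.57   -0.3598  0.0215] [ 0.4487 -0.3796  0.0188]
345 [0.48413843 0.00987833 0.11182494] [0.63994982 0.07593341 0.15257206]
post [0.50691721 0.07281616 0.14869177] 13
door line slope [-0.09351481  0.07386009] theta~ 1.6640399605304772
t 39.45 at [ 0.4324 -0.3815  0.2318] [ 3.133 -0.004  0.057] q [-0.79  0.35  1.44 -0.    1.34  0.73] F [ 0.  -0.2 -0. ] w 0.0374 0.0
[0.101, -0.519, -0.197] [0.0015, -0.0, -0.1502] rows 6.3 
-- new call
[0.652, -0.466, -0.0] [0.0, 0.0, -0.1592] rows 6.7 
-- new call
[0.493, 0.269, 0.0] [0.0, 0.0, -0.1432] rows 6.0
```

Call:
play_rows --motion '[[[0.1,-0.519,-0.197,0.001,0,-0.15,-0.45],[0.1,-0.519,-0.197,0.001,0,-0.15,-0.45],[0.1,-0.519,-0.197,0.001,0,-0.15,-0.45],[0.1,-0.519,-0.197,0.001,0,-0.15,-0.45],[0.1,-0.519,-0.197,0.001,0,-0.15,-0.45],[0.1,-0.519,-0.197,0.001,0,-0.15,-0.45],[0.1,-0.519,-0.197,0.001,0,-0.15,-0.45],[0.1,-0.519,-0.197,0.001,0,-0.15,-0.45]]]'

```text
time_s: 40.25
ee_pos: [0.449, -0.2494, 0.2753]
eef_rot: [-3.136, -0.0, 1.0]
force: [-0.4, 0.3, -1.7]
grip_width: 0.0258
grip_force: 0.0
```

Call:
play_rows --motion '[[[0.652,-0.466,0,0,0,-0.159,-0.45],[0.652,-0.466,0,0,0,-0.159,-0.45],[0.652,-0.466,0,0,0,-0.159,-0.45],[0.652,-0.466,0,0,0,-0.159,-0.45],[0.652,-0.466,0,0,0,-0.159,-0.45],[0.652,-0.466,0,0,0,-0.159,-0.45],[0.652,-0.466,0,0,0,-0.159,-0.45],[0.652,-0.466,0,0,0,-0.159,-0.45],[0.652,-0.466,0,0,0,-0.159,-0.45]]]'

```text
time_s: 41.15
ee_pos: [0.4394, -0.0494, 0.2765]
eef_rot: [-3.139, -0.004, 1.994]
force: [-1.3, -0.0, -0.2]
grip_width: 0.0262
grip_force: 0.0
```

Call:
play_rows --motion '[[[0.493,0.269,0,0,0,-0.143,-0.45],[0.493,0.269,0,0,0,-0.143,-0.45],[0.493,0.269,0,0,0,-0.143,-0.45],[0.493,0.269,0,0,0,-0.143,-0.45],[0.493,0.269,0,0,0,-0.143,-0.45],[0.493,0.269,0,0,0,-0.143,-0.45],[0.493,0.269,0,0,0,-0.143,-0.45],[0.493,0.269,0,0,0,-0.143,-0.45]]]'

```text
time_s: 41.95
ee_pos: [0.4496, 0.0905, 0.2769]
eef_rot: [3.14, -0.004, 2.89]
force: [-0.7, 0.3, -0.1]
grip_width: 0.0257
grip_force: 0.0
```

```bash
python3 plan.py .506,.0735,.28,3.1416 .506,.0735,.2,3.1416
```

```text
t 41.95 at [0.4496 0.0905 0.2769] [ 3.14  -0.004  2.89 ] q [ 0.12  0.06  1.69  0.    1.4  -1.2 ] F [-0.7  0.3 -0.1] w 0.0257 0.0
[-0.235, -0.01, -0.013] [0.0003, -0.0006, -0.0401] rows 1.7 
[-0.237, -0.01, 0.307] [0.0003, -0.0006, -0.0401] rows 1.6
```

Call:
play_rows --motion '[[[-0.235,-0.01,0,0,0,-0.04,-0.45],[-0.235,-0.01,0,0,0,-0.04,-0.45],[-0.235,-0.01,0.1,0,0,-0.04,-0.45],[-0.237,-0.01,0.3,0,0,-0.04,-0.45],[-0.237,-0.01,0.3,0,0,-0.04,-0.45],[-0.237,-0.01,0.3,0,0,-0.04,-0.45]]]'

```text
time_s: 42.55
ee_pos: [0.5063, 0.0739, 0.2028]
eef_rot: [3.14, -0.004, -3.138]
force: [-0.0, 0.1, 1.0]
grip_width: 0.0261
grip_force: 0.0
```

```bash
python3 plan.py .506,.0735,.15,3.1416 .506,.0735,.125,3.1416; python3 - <<'E'
from h import *
o=get_obs();w=camera("wrist");Z=w["z_map"]
T=w["T_tool_cam"];ax=R.from_euler('xyz',o["eef_rot"]).apply(T[:3,:3]@np.array([0,0,-1.]))
L=[]
for v in range(60,330,2):
  for u in range(200,440):
    if Z[v,u]>0:
        p,d=ray(w,o,u,v);q=p+d*Z[v,u]/(d@ax)
        if .135<q[2]<.158 and .46<q[0]<.55 and .05<q[1]<.11:L.append(q)
L=np.array(L);print(len(L),L.mean(0),L.min(0),L.max(0)) if len(L) else print("none")
E
```

```text
t 42.55 at [0.5063 0.0739 0.2028] [ 3.14  -0.004 -3.138] q [ 0.07  0.24  1.65  0.    1.26 -1.5 ] F [-0.   0.1  1. ] w 0.0261 0.0
[0.001, -0.002, 0.211] [0.0003, -0.0006, 0.0005] rows 1.1 
[0.0, -0.002, 0.311] [0.0003, -0.0006, 0.0005] rows 0.5 
99 [0.50306508 0.07282744 0.14665942] [0.49943106 0.06827069 0.13507168] [0.50971128 0.07813709 0.15131422]
```

Call:
play_rows --motion '[[[0,0,0.1,0,0,0,-0.45],[0,0,0.2,0,0,0,-0.45],[0,0,0.311,0,0,0,-0.45],[0,0,0.311,0,0,0,-0.45],[0,0,0.311,0,0,0,-1],[0,0,0.311,0,0,0,-1],[0,0,0.311,0,0,0,-1],[0,0,0.311,0,0,0,-1],[0,0,0.311,0,0,0,-1]]]' --grip_force 40

```text
time_s: 43.5
ee_pos: [0.507, 0.0742, 0.1263]
eef_rot: [3.139, 0.0, -3.136]
force: [-1.5, -0.3, 7.0]
grip_width: 0.0092
grip_force: 40.0
```

```bash
cat > arc.py <<'E'
from h import *
import sys
p=get_obs()["ee_pos"][:2];h=np.array([.6483,.0134]);r=p-h;r=r/np.hypot(*r)*.1564
e=np.array([.6073,-.1374])-h
th=(np.arctan2(e[1],e[0])-np.arctan2(r[1],r[0]))%(2*np.pi);print("remaining",th if th<6 else th-2*np.pi,np.hypot(*(p-h)))
for a in np.arange(.12,1.1,.12):
    c,s=np.cos(a),np.sin(a);q=np.array([c*r[0]-s*r[1],s*r[0]+c*r[1]])-r
    print(round(a,2),np.round([-q[0]/.25,q[1]/.25],3))
E
python3 plan.py;python3 arc.py
```

```text
t 43.5 at [0.507  0.0742 0.1263] [ 3.139  0.    -3.136] q [ 0.07  0.32  1.73  0.    1.08 -1.51] F [-1.5 -0.3  7. ] w 0.0092 40.0
remaining 1.7117611448682606 0.15381213355207646
0.12 [ 0.025 -0.071]
0.24 [ 0.042 -0.144]
0.36 [ 0.05  -0.218]
0.48 [ 0.049 -0.293]
0.6 [ 0.039 -0.368]
0.72 [ 0.02 -0.44]
0.84 [-0.007 -0.51 ]
0.96 [-0.042 -0.576]
1.08 [-0.086 -0.638]
```

Call:
play_rows --motion '[[[0.025,-0.071,0,0,0,0,-1],[0.042,-0.144,0,0,0,0,-1],[0.05,-0.218,0,0,0,0,-1],[0.049,-0.293,0,0,0,0,-1],[0.039,-0.368,0,0,0,0,-1],[0.02,-0.44,0,0,0,0,-1],[-0.007,-0.51,0,0,0,0,-1],[-0.007,-0.51,0,0,0,0,-1]]]'

```text
time_s: 44.3
ee_pos: [0.5095, -0.0554, 0.126]
eef_rot: [3.141, -0.001, -3.137]
force: [-7.0, -3.1, 13.9]
grip_width: 0.0094
grip_force: 40.0
```

```bash
python3 plan.py;python3 arc.py
```

```text
t 44.3 at [ 0.5095 -0.0554  0.126 ] [ 3.141e+00 -1.000e-03 -3.137e+00] q [-0.18  0.32  1.73  0.    1.08 -1.76] F [-7.  -3.1 13.9] w 0.0094 40.0
remaining 0.845026708240926 0.15496492739589587
0.12 [-0.037 -0.065]
0.24 [-0.082 -0.125]
0.36 [-0.134 -0.18 ]
0.48 [-0.192 -0.227]
0.6 [-0.255 -0.268]
0.72 [-0.322 -0.301]
0.84 [-0.393 -0.325]
0.96 [-0.467 -0.341]
1.08 [-0.541 -0.347]
```

Call:
play_rows --motion '[[[-0.037,-0.065,0,0,0,0,-1],[-0.082,-0.125,0,0,0,0,-1],[-0.134,-0.18,0,0,0,0,-1],[-0.192,-0.227,0,0,0,0,-1],[-0.255,-0.268,0,0,0,0,-1],[-0.322,-0.301,0,0,0,0,-1],[-0.37,-0.318,0,0,0,0,-1],[-0.39,-0.325,0,0,0,0,-1],[-0.39,-0.325,0,0,0,0,-1]]]'

```text
time_s: 45.2
ee_pos: [0.6077, -0.1363, 0.126]
eef_rot: [-3.14, 0.0, -3.136]
force: [-3.2, -12.3, 8.6]
grip_width: 0.0097
grip_force: 40.0
```

```bash
python3 plan.py;python3 arc.py|head -1
```

```text
t 45.2 at [ 0.6077 -0.1363  0.126 ] [-3.14   0.    -3.136] q [-0.28  0.55  1.4  -0.    1.19 -1.85] F [ -3.2 -12.3   8.6] w 0.0097 40.0
remaining -0.0005738870070466362 0.15505940921200315
```

Call:
play_rows --motion '[[[-0.01,0,0,0,0,0,-1],[-0.02,0,0,0,0,0,-1],[-0.02,0,0,0,0,0,-1]]]'

```text
time_s: 45.5
ee_pos: [0.6119, -0.1373, 0.126]
eef_rot: [-3.138, -0.001, -3.137]
force: [-6.5, -19.0, 8.8]
grip_width: 0.0094
grip_force: 40.0
```

```bash
cat > door.py <<'E'
from h import *
c=camera("top");P=cloud(c)
m=(P[...,2]>.1)&(P[...,2]<.16)&(P[...,0]>.58)&(P[...,0]<.69)&(P[...,1]>-.16)&(P[...,1]<.03)
d=P[m]
for y in np.arange(-.15,.02,.02):
    q=d[abs(d[:,1]-y)<.01];q=q[(q[:,2]>.143)|(q[:,0]>.63)];print(round(y,2),len(q),np.round(np.percentile(q[:,0],[1,5]),4) if len(q) else 0,end="; ")
E
python3 plan.py; python3 door.py
```

```text
t 45.5 at [ 0.6119 -0.1373  0.126 ] [-3.138e+00 -1.000e-03 -3.137e+00] q [-0.28  0.56  1.39 -0.    1.19 -1.85] F [ -6.5 -19.    8.8] w 0.0094 40.0
-0.15 0 0; -0.13 0 0; -0.11 7 [0.6483 0.6484]; -0.09 0 0; -0.07 0 0; -0.05 38 [0.6459 0.6466]; -0.03 94 [0.645  0.6459]; -0.01 65 [0.6451 0.6456]; 0.01 107 [0.6452 0.6455];
```

Call:
play_rows --motion '[[[-0.01,0.005,0,0,0,0,-1],[-0.02,0.007,0,0,0,0,-1],[-0.02,0.007,0,0,0,0,-1]]]'

```text
time_s: 45.85
ee_pos: [0.6145, -0.1372, 0.1256]
eef_rot: [-3.137, -0.007, -3.138]
force: [-26.6, -29.5, 14.7]
grip_width: 0.009
grip_force: 40.0
```

Call:
play_rows --motion '[[[-0.01,0,0,0,0,0,-1],[-0.016,0,0,0,0,0,-1],[-0.016,0,0,0,0,0,-1]]]'

```text
time_s: 46.15
ee_pos: [0.6209, -0.1324, 0.1244]
eef_rot: [3.14, -0.002, -3.136]
force: [0.6, 0.2, 0.3]
grip_width: 0.0002
grip_force: 0.0
```

The jaws slipped off the post once the door met its stop. I'll lift straight up and check the door.

Call:
play_rows --motion '[[[0,0,-0.1,0,0,0,-1],[0,0,-0.25,0,0,0,-1],[0,0,-0.45,0,0,0,-1],[0.2,0,-0.6,0,0,0,-1],[0.4,0,-0.6,0,0,0,-1],[0.6,0,-0.6,0,0,0,-1],[0.9,0,-0.6,0,0,0,-1],[0.9,0,-0.6,0,0,0,-1],[0.9,0,-0.6,0,0,0,-1]]]'

```text
time_s: 47.05
ee_pos: [0.3935, -0.1335, 0.2753]
eef_rot: [3.14, -0.001, -3.136]
force: [-0.4, 0.4, -0.4]
grip_width: 0.0002
grip_force: 0.0
```

```bash
python3 plan.py; python3 door.py; python3 - <<'E'
from h import *
c=camera("top");P=cloud(c);np.savez("top9",**c)
m=(P[...,2]>.1)&(P[...,2]<.16)&(P[...,0]>.57)&(P[...,0]<.63)&(P[...,1]>-.18)&(P[...,1]<0);d=P[m];print("post now",len(d),d.mean(0) if len(d) else 0)
c=dict(np.load("top.npz"));P=cloud(c);m=(P[...,2]>.1)&(P[...,2]<.16)&(P[...,0]>.57)&(P[...,0]<.63)&(P[...,1]>-.18)&(P[...,1]<0);d=P[m];print("post start",len(d),d.mean(0))
m=(P[...,2]>.1)&(P[...,2]<.16)&(P[...,0]>.63)&(P[...,0]<.69)&(P[...,1]>-.16)&(P[...,1]<.03);d=P[m]
for y in np.arange(-.15,.02,.02):
    q=d[abs(d[:,1]-y)<.01];print(round(y,2),len(q),np.round(np.percentile(q[:,0],[1,5]),4) if len(q) else 0,end="; ")
E
python3 bint.py | sed -n '3p;12,13p'
```

```text
t 47.05 at [ 0.3935 -0.1335  0.2753] [ 3.140e+00 -1.000e-03 -3.136e+00] q [-0.42 -0.05  1.79  0.    1.4  -1.99] F [-0.4  0.4 -0.4] w 0.0002 0.0
-0.15 107 [0.6085 0.6457]; -0.13 73 [0.6015 0.6038]; -0.11 78 [0.6443 0.6448]; -0.09 80 [0.6439 0.6448]; -0.07 76 [0.6444 0.6451]; -0.05 69 [0.6438 0.6449]; -0.03 79 [0.6446 0.6448]; -0.01 68 [0.6451 0.6455]; 0.01 106 [0.645  0.6454]; post now 31 [ 0.60385482 -0.13563439  0.13285656]
post start 29 [ 0.60656087 -0.13636481  0.1329834 ]
-0.15 99 [0.6487 0.649 ]; -0.13 67 [0.648  0.6484]; -0.11 73 [0.6469 0.6477]; -0.09 74 [0.6465 0.6475]; -0.07 74 [0.6465 0.6467]; -0.05 67 [0.6461 0.6464]; -0.03 83 [0.6452 0.6455]; -0.01 67 [0.6452 0.6455]; 0.01 102 [0.6453 0.6456]; 0.51 223 0.119
0.69 216 0.118
0.71 93 0.12
```

```bash
python3 - <<'E'
from h import *
c=dict(np.load("top9.npz"));P=cloud(c);f=c["frame"].astype(int)
e=np.array([np.cos(.207),np.sin(.207)]);n=np.array([-e[1],e[0]])
S=P[...,:2]@e-.606;T=P[...,:2]@n-.2347
m=(f.sum(-1)<130)&(abs(S)<.085)&(abs(T)<.105)&(P[...,2]>.04);k,L,st,ct=cv2.connectedComponentsWithStats(m.astype(np.uint8))
for i in range(1,k):
    if st[i,4]>150:q=L==i;print("liner",st[i,4],"x",np.round(S[q].mean(),3),"y",np.round(T[q].mean(),3),"z",np.round(P[q][:,2].max(),3))
g=f.sum(-1)
for nm,b in(("stylus",(432,183,465,250)),):
    m=np.zeros(g.shape,bool);m[b[1]:b[3],b[0]:b[2]]=1;m&=(P[...,2]>.012)&(P[...,2]<.04);q=P[m];print(nm,q.min(0),q.max(0))
a=dict(np.load("top.npz"));
for nm,(x0,x1,y0,y1) in dict(claw=(400,450,105,152),gasket=(250,282,150,182),cap=(260,298,90,127)).items():
    print(nm,np.abs(a["frame"][y0:y1,x0:x1].astype(int)-c["frame"][y0:y1,x0:x1]).mean().round(1))
E
```

```text
liner 1511 x -0.022 y -0.004 z 0.075
stylus [ 0.39162678 -0.39119754  0.01226664] [ 0.54879034 -0.34216546  0.02578424]
claw 8.9
gasket 9.1
cap 8.6
```

```bash
python3 -c "
from station import workorder
print(workorder.hand_in())"
```

```text
the job is handed in; nothing more can be done
None
```

The job is handed in, but no verdict came back. By my last measurements, both black liners are in the upright bin, the reset button was held fully in for well over a second, the stylus is back in its tray, and the door is shut to about 0.02 rad (limit 0.06).

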